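Set up the sampler: home the wheel, park the tray, load the jars

TASK

Get the sampler ready for the next run: first turn its upright sample wheel by the rim until the red mark, hidden down in the housing at the start, stands straight up and the wheel is still. Then slide the empty steel tray flat along the bench until it sits squarely in the middle of the blue-bordered parking mat in front of the sampler, and only then stand every amber jar upright in the tray, leaving the wheel at its mark and the tray square on its mat. Do not disturb the water bottle, the green tub or the grey foam block.

Things in the scene. Friction and masses are not known exactly. Their poses are not given: they have to be found in the camera images.
- wheel (a joint): turn of the sample wheel, rad (free-spinning, unlimited, slight drag, stays where left): 0 or any multiple of 2 pi = red mark straight up; grows as the wheel's top moves towards -y of axle (the robot's right). The wheel: an upright disc, 170 mm in diameter, 26 mm thick, black rubber rim, aluminium faces with dark pockets
- axle (a point): centre of the wheel, 115 mm above the bench; x along the level axle, away from the robot, z up; does not turn. The beige fixed housing (100 mm in x, 250 mm in y, place and yaw vary) has walls up to 125 mm above the bench that hide the wheel's lower half; above them the wheel stands free, its top at 200 mm
- mark (a point): outer end of the red mark, on the wheel's rim 85 mm from the axle; turns with the wheel, its z axis points outward from the axle. The mark is a red bar 14 mm wide, seen across the rim and on both faces down to 36 mm from the rim
- mat: parking mat lying on the bench in front of the sampler, under 2 mm thick and flush enough not to hinder sliding, fixed, 160 mm (x) by 230 mm (y), white with a blue border 15 mm wide; the white field is just as large as the tray. Origin at its centre, y along its long side
- tray: shallow steel tray, 130 mm (x) by 200 mm (y), 22 mm high, walls and floor 4 mm thick, about 0.5 kg, loose on the bench to the robot's right; origin at the centre of its underside, y along its long side. Either long-way round is right on the mat
- jar1: squat amber glass jar with a white screw cap, a plain upright cylinder 40 mm across and 42 mm high, about 90 g; origin at the centre of its underside, z up through the cap. It stands on the bench to the robot's left; three to five of these jars are there (None when absent)
- jar2: squat amber glass jar with a white screw cap, a plain upright cylinder 40 mm across and 42 mm high, about 90 g; origin at the centre of its underside, z up through the cap. It stands on the bench to the robot's left; three to five of these jars are there (None when absent)
- jar3: squat amber glass jar with a white screw cap, a plain upright cylinder 40 mm across and 42 mm high, about 90 g; origin at the centre of its underside, z up through the cap. It stands on the bench to the robot's left; three to five of these jars are there (None when absent)
- jar4: squat amber glass jar with a white screw cap, a plain upright cylinder 40 mm across and 42 mm high, about 90 g; origin at the centre of its underside, z up through the cap. It stands on the bench to the robot's left; three to five of these jars are there (None when absent)
- jar5: squat amber glass jar with a white screw cap, a plain upright cylinder 40 mm across and 42 mm high, about 90 g; origin at the centre of its underside, z up through the cap. It stands on the bench to the robot's left; three to five of these jars are there (None when absent)
- bottle: clear water bottle with a blue cap, 62 mm across, 190 mm high, to be left alone; origin at the centre of its underside
- tub: closed round tub, green with a white lid, 74 mm across, 70 mm high, to be left alone; origin at the centre of its underside
- block: grey foam block with holes, 80 mm (x) by 120 mm (y), 50 mm high, to be left alone; origin at the centre of its underside
Mind the look-alikes: they are no part of the job. Leave any pink or yellow look-alike of the jar4 alone.

How it is judged:
On the way, in this order (a step that is already met when the one before it is completed fails the run):
1. the red mark stands straight up and the wheel is still (angle between mark's own z axis and vertical below 0.14 rad and velocity of joint wheel between -0.1 and 0.1 rad/s), for 0.3 s.
2. the empty tray rests squarely on the middle of its mat (horizontal distance between tray and mat below 0.015 m and angle between the x axis of tray and the x axis of mat, either way round below 0.15 rad and height (world z) of tray below 0.004 m and linear speed of tray below 0.02 m/s and horizontal distance between each of jar1, jar2, jar3, jar4, jar5 and tray above 0.09 m), for 0.3 s.
At the end, for the whole second after the job is handed in: The red mark is within 0.14 rad (8 degrees) of straight up and the wheel is still; the tray rests flat, its centre within 15 mm of the mat's centre and its sides within 0.15 rad of the mat's (either way round); every jar present stands upright on the tray's floor, at rest (all of step 1 and horizontal distance between tray and mat below 0.015 m and angle between the x axis of tray and the x axis of mat, either way round below 0.15 rad and height (world z) of tray below 0.004 m and linear speed of each of tray, jar1, jar2, jar3, jar4, jar5 below 0.02 m/s and x of jar1 in the frame of tray between -0.05 and 0.05 m and y of jar1 in the frame of tray between -0.085 and 0.085 m and z of each of jar1, jar2, jar3, jar4, jar5 in the frame of tray below 0.009 m and angle between each of jar1, jar2, jar3, jar4, jar5's own z axis and vertical below 0.15 rad and x of jar2 in the frame of tray between -0.05 and 0.05 m and y of jar2 in the frame of tray between -0.085 and 0.085 m and x of jar3 in the frame of tray between -0.05 and 0.05 m and y of jar3 in the frame of tray between -0.085 and 0.085 m and x of jar4 in the frame of tray between -0.05 and 0.05 m and y of jar4 in the frame of tray between -0.085 and 0.085 m and x of jar5 in the frame of tray between -0.05 and 0.05 m and y of jar5 in the frame of tray between -0.085 and 0.085 m); the robot touches nothing.
It fails at once if the tray is lifted off the bench instead of slid (height (world z) of tray above 0.02 m).
It fails at once if the water bottle is pushed more than 3 cm from its place or knocked over (distance of bottle from where it was at the start of the episode above 0.03 m or angle between bottle's own z axis and vertical above 0.3 rad).
It fails at once if the green tub is pushed more than 3 cm from its place or knocked over (distance of tub from where it was at the start of the episode above 0.03 m or angle between tub's own z axis and vertical above 0.3 rad).
It fails at once if the foam block is pushed more than 3 cm from its place or knocked over (distance of block from where it was at the start of the episode above 0.03 m or angle between block's own z axis and vertical above 0.3 rad).
Of jar1, jar2, jar3, jar4, jar5 only 3 to 5 are there at a start; the rules pass over those that are not, and their reading is None.
At some moment in a run one of jar1, jar2, jar3, jar4, jar5 may be knocked a few centimetres aside while the robot is not near it.
Once in a run the grip may slacken for a moment while it holds something.
It also fails if it takes over 210 s, if anything falls off the work surface, if the arm or the gripper's body presses on something with over 40 N, if the wrist force passes 120 N, or if a joint passes its speed limit or range.

ROBOT

A 6-joint arm with a two-finger parallel gripper is mounted at the origin on the work surface. World frame = base frame: x ahead of the robot, y to its left, z up, the work surface at z = 0. Lengths are in m, angles in rad, forces in N, time in s.
With the tool pointing down it reaches from about 0.25 to 0.725 m from the base axis. Payload 4 kg.
Tool frame: the origin (TCP) lies at the very end of the fingers, on their centre line; the grasp point (between the pads) lies 19 mm behind it; z points along the fingers, y is the line along which they close (so a half turn about z gives the same grasp; the last joint's range is limited). The gripper opens to 85 mm and grips with 20 to 120 N. Pads are 22 mm wide; open, the fingers measure 114 mm over their backs; the gripper's body (76 mm by 85 mm) begins 54 mm behind the grasp point. The pads swing forward as they close: fully open they stand 13 mm farther back than shut.
Start: joints at [-1.318, 0.241, 0.005, 1.335, 0, 1.571], TCP at [0.125, -0.484, 0.231] pointing down, gripper open.
Joint ranges: [-2.72, 2.72], [-1.05, 1.87], [-1.09, 1.28], [-1.99, 2.15], [-1.42, 1.44], [-3.14, 3.14]. Speed limits (rad/s): [2.79, 2.79, 3.14, 3.14, 3.14, 3.14].

INTERFACE

Orientations are given as a unit quaternion [x, y, z, w].
In Python, from workcell import bot gives the robot as it stands.
- The arm moves only by the tool carry_out, never from a script. Its argument "increments" is one flat list of numbers, 5 for each row, row after row: the finger opening in cm, from 0 to 8.54, then the shift along the tool's x, y, z in cm, then the turn about the tool's z in rad. A call has exactly 5 rows; each row shifts and turns the commanded pose from where the row before left it, along the tool's axes as they then stand; what a row does not reach is not made up. A row lasts 1/8 s, in which the tool goes at most 62.5 mm and 10.7 degrees, less where a joint would pass 70% of its speed; a pose out of reach is approached as far as the arm can. A call with a gripper value outside its range is refused whole. The fingers move at their own pace and stop on an object; the grip force is fixed at half the most. Time passes only in rows, so rows that do not move let the fingers close, or fill a call up. It gives the time, the measured TCP pose, the force, the opening and the grip force at its end, in the units of the state.
- bot.get_obs(): the state, without advancing time (a new reading comes with each control period).
- bot.camera(name): name is "scene" or "top" or "wrist"; returns a dict with "pixels" (400x640x3 uint8, blue, green, red), "range_z" (400x640 float32, m along the optical axis (not along the pixel's ray), 0 where there is no reading), "mtx" (3x3 intrinsics, pixels), "D" ([k1, k2, p1, p2, k3] as OpenCV has them; the pictures are not rectified), "eye" and "attitude" of the camera in the world. Camera axes: x right, y down, z forward; pixel columns grow to the right and rows downward; lengths in m; the calibration is good to about 2 mm. A picture is of the moment at which its call begins.
- bot.job_done(): hands the job in; it is judged then, once.
Trained networks look in a picture, given as the dict that the camera call returned (one of the last four; its "shot" number tells which), for a name from the list of things; names that differ only in an ending like _2 or _b are one class to them, and where a whole thing is asked for, a point or a joint stands for the part that bears it (a point fixed in the world has none). Each returns a list of dicts, best first, with "p" (0 to 1); they miss things now and then, are a little off and sometimes report something else, mostly with a low value. They report only what shows in the picture. A call takes as long as a camera call. They do not tell look-alikes from the thing itself.
- bot.find_in(picture, name): "xyz" ([x, y, z] in m, in the coordinates of the camera as it stood for that picture, good to about 4 mm: the middle of the surface that is visible of it).
- bot.regions_of(picture, name): "mask" (400x640 bool, what is visible of it).
- bot.place_of(picture, name): "xyz" ([x, y, z] in m, in the coordinates of the camera as it stood for that picture, good to about 4 mm: a listed point, or the origin of a listed thing).
The state is a dict: "clock": time; "joint_pos": joint angles; "joint_vel": joint speeds; "tau": joint torques, N m; "eef_pos": TCP position; "tool_rot": TCP orientation; "ft_force": force on the tool from outside, world axes, zero at the start; "ft_torque": the same for the moment, N m; "grip_width": finger opening in m; "grasp_force": force on a finger pad.
Only numpy, scipy, OpenCV 4.12 (cv2) and the standard library are available. Lean on these libraries where they do the work, as an engineer would, in place of code of your own. Each camera call takes 0.05 s, during which the arm holds its last target. There are 200 camera calls.

## Working session

There is one attempt and no reset: what is moved stays moved. The work goes in short steps, Python scripts to look and compute and a tool call to move; the robot and the scene stay as the last step left them, time stands still between calls to the robot, and variables do not carry over. Pictures are saved under pics/ and viewed, at most 14 in all, crops included, and the job is handed in when it is done.

Besides the shell and the picture viewer there is one more tool, called after ">>>" as a command line: name --argument value ..., lists and objects as JSON in quotes. carry_out: Moves the arm, as the interface text tells. Its arguments: {"type":"object","properties":{"increments":{"type":"array","items":{"type":"number"}}},"required":["increments"]}

```bash
mkdir -p pics; ls; cat > h.py <<'E'
import numpy as np, cv2
from scipy.spatial.transform import Rotation as R
from workcell import bot
def att(p):
    a=np.array(p["attitude"],float)
    return a if a.shape==(3,3) else R.from_quat(a).as_matrix()
def w(p,xyz): return att(p)@np.array(xyz)+np.array(p["eye"])
def cloud(p):
    "world xyz for each pixel (400x640x3), nan where no range"
    h,wd=p["range_z"].shape
    u,v=np.meshgrid(np.arange(wd),np.arange(h))
    n=cv2.undistortPoints(np.stack([u,v],-1).reshape(-1,1,2).astype(np.float64),np.array(p["mtx"]),np.array(p["D"])).reshape(h,wd,2)
    z=p["range_z"].astype(float); z=np.where(z>0,z,np.nan)
    c=np.dstack([n*z[...,None],z])
    return c@att(p).T+np.array(p["eye"])
def save(p,name,crop=None,s=1):
    im=p["pixels"]
    if crop: x0,y0,x1,y1=crop; im=im[y0:y1,x0:x1]
    cv2.imwrite("pics/"+name,cv2.resize(im,None,fx=s,fy=s,interpolation=cv2.INTER_CUBIC))
def st():
    o=bot.get_obs(); print("t",round(o["clock"],2),"tcp",np.round(o["eef_pos"],4),"q",np.round(o["tool_rot"],4),"j",np.round(o["joint_pos"],3),"F",np.round(o["ft_force"],1),"w",round(o["grip_width"],4),"g",o["grasp_force"])
    M=R.from_quat(o["tool_rot"]).as_matrix(); print("tool axes x,y,z cols\n",np.round(M,3)); return o
def px(p,P):
    P=att(p).T@(np.array(P)-np.array(p["eye"])); return cv2.projectPoints(P.reshape(1,3),np.zeros(3),np.zeros(3),np.array(p["mtx"]),np.array(p["D"]))[0].ravel()
def go(P,yaw=0):
    "commanded-frame shift in cm to reach P"
    o=bot.get_obs(); M=R.from_quat(o["tool_rot"]).as_matrix(); return np.round(M.T@(np.array(P)-o["eef_pos"])*100,2)
E
python3 - <<'E'
from h import *
st()
for n in ["scene","top"]:
    p=bot.camera(n); save(p,n+"0.png"); print(n,np.round(p["eye"],3),np.round(att(p),2).tolist())
    np.savez(n+"0.npz",c=cloud(p),im=p["pixels"])
    for t in ["mat","tray","jar1","bottle","tub","block","wheel","axle","mark"]:
        try:
            for d in bot.place_of(p,t)[:8]: 
                P=w(p,d["xyz"]); print(t,round(d["p"],2),np.round(P,3),np.round(px(p,P)))
        except Exception as e: print(t,e)
E
```

```text
pics
t 0.0 tcp [ 0.1249 -0.4835  0.2304] q [ 9.920e-01  1.261e-01 -1.000e-04 -1.100e-03] j [-1.318  0.241  0.004  1.335 -0.     1.571] F [ 0.3  0.1 -0.1] w 0.0855 g 0.0
tool axes x,y,z cols
 [[ 0.968  0.25  -0.001]
 [ 0.25  -0.968  0.002]
 [-0.    -0.002 -1.   ]]
scene [1.066 0.372 1.108] [[-0.48, 0.75, -0.46], [0.88, 0.41, -0.25], [-0.0, -0.52, -0.85]]
mat 0.71 [ 0.465 -0.027  0.004] [284. 193.]
tray 0.59 [ 0.493 -0.282  0.003] [204. 166.]
jar1 0.81 [0.479 0.394 0.001] [423. 263.]
jar1 0.75 [0.621 0.287 0.   ] [362. 290.]
jar1 0.72 [ 0.523  0.317 -0.   ] [388. 264.]
jar1 0.72 [ 0.561  0.208 -0.   ] [344. 257.]
jar1 0.7 [0.359 0.181 0.001] [367. 196.]
jar1 0.59 [ 0.427  0.3   -0.001] [397. 233.]
jar1 0.52 [0.65  0.16  0.002] [312. 277.]
jar1 0.34 [ 0.708 -0.26   0.002] [165. 225.]
bottle 0.89 [ 0.709 -0.262  0.003] [164. 225.]
tub 0.95 [0.726 0.244 0.002] [327. 318.]
tub 0.47 [0.562 0.208 0.   ] [344. 258.]
tub 0.46 [ 0.426  0.3   -0.002] [397. 233.]
block 0.63 [0.639 0.434 0.001] [415. 324.]
wheel it knows: axle, block, bottle, jar, mark, mat, tray, tub
axle 0.92 [ 0.672 -0.024  0.1
[... 250 characters left out ...]
2 -0.283 -0.002] [466. 230.]
jar1 0.81 [0.455 0.215 0.003] [270. 242.]
jar1 0.79 [0.651 0.156 0.004] [295. 166.]
jar1 0.66 [0.364 0.184 0.   ] [281. 279.]
jar1 0.58 [ 0.565  0.206 -0.001] [275. 199.]
jar1 0.53 [ 0.483  0.399 -0.002] [199. 230.]
jar1 0.53 [0.431 0.299 0.001] [237. 251.]
jar1 0.51 [0.627 0.287 0.004] [244. 175.]
jar1 0.5 [0.528 0.321 0.002] [229. 213.]
bottle 0.61 [ 0.717 -0.258 -0.001] [453. 144.]
tub 0.64 [0.725 0.242 0.002] [263. 139.]
tub 0.63 [ 0.47  -0.03   0.002] [367. 237.]
block 0.92 [ 0.646  0.435 -0.004] [188. 168.]
wheel it knows: axle, block, bottle, jar, mark, mat, tray, tub
axle 0.76 [ 0.68  -0.021  0.11 ] [367. 145.]
mark 0.65 [ 0.644  0.432 -0.004] [189. 169.]
```

View pics/scene0.png

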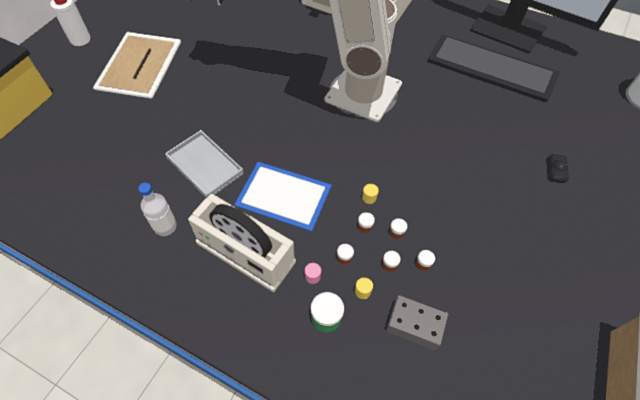

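View pics/top0.png

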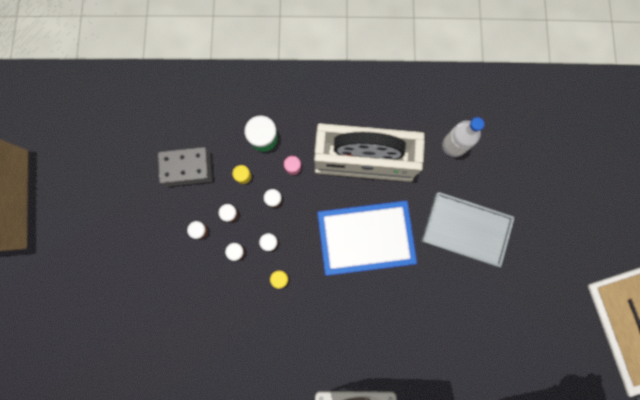

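Scene picture: five white-capped amber jars (top view pixels (273,198), (228,213), (196,230), (234,252), (268,242)). The look-alikes are yellow at (279,280) and (242,174) and pink at (292,164). The sampler is behind the mat, the tray is at (468,230), and the bottle, tub and block sit clear.

```bash
cat >> h.py <<'E'
def rect(P):
    "min-area rect of world xy points: centre, sizes, yaw of the SHORT side (x axis of mat/tray/housing), in (-90,90]"
    r=cv2.minAreaRect((P[:,:2]*1000).astype(np.float32)); (c,s,a)=r
    if s[0]>s[1]: a+=90; s=s[::-1]
    a=(a+90)%180-90
    return np.round(np.array(c)/1000,4),np.round(s,1),round(a,2)
def big(m):
    n,l,s,_=cv2.connectedComponentsWithStats(m.astype(np.uint8)); return l==1+np.argmax(s[1:,4])
def matrect(p,c):
    hsv=cv2.cvtColor(p,cv2.COLOR_BGR2HSV); m=(hsv[...,0]>105)&(hsv[...,0]<125)&(hsv[...,1]>120)&(hsv[...,2]>70)&(c[...,2]<.02)&(c[...,1]<.15)&(c[...,1]>-.2)&(c[...,0]<.62)&(c[...,0]>.3)
    return rect(c[big(m)])
def trayrect(c,lo=.014):
    m=(c[...,2]>lo)&(c[...,2]<.032)&(c[...,0]>.35)&(c[...,0]<.63)&(c[...,1]<.14)&(c[...,1]>-.42)
    return rect(c[m]),m.sum()
def jarcaps(im,c):
    "white caps at z~42mm"
    m=(im.min(-1)>150)&(abs(c[...,2]-.042)<.012)&(im.max(-1).astype(int)-im.min(-1)<60)
    n,l,s,_=cv2.connectedComponentsWithStats(m.astype(np.uint8)); out=[]
    for i in range(1,n):
        if s[i,4]>40: q=c[l==i]; out.append((np.round(np.r_[(q[:,:2].min(0)+q[:,:2].max(0))/2,np.median(q[:,2])],4),s[i,4]))
    return out
E
python3 - <<'E'
from h import *
for n in ["top","scene"]:
    f=np.load(n+"0.npz"); c,im=f["c"],f["im"]
    print(n,"mat",matrect(im,c)); print("tray",trayrect(c))
    near=(c[...,0]>.58)&(c[...,0]<.76)&(c[...,1]>-.17)&(c[...,1]<.13)
    m=near&(c[...,2]>.116)&(c[...,2]<.13)&(im.max(-1)>150); print("housing",rect(c[big(m)]) if m.any() else 0)
    m=near&(c[...,2]>.14)&(c[...,2]<.21); q=c[m]; print("wheel",rect(q),q[:,2].max(),m.sum())
    for j in jarcaps(im,c): print(j)
p=bot.camera("scene"); save(p,"whl.png",(180,185,310,295),5)
E
```

```text
top mat (array([ 0.4704, -0.0287]), array([165.2, 235.8]), 7.76)
tray ((array([ 0.5384, -0.1623]), array([139.9, 466.1]), -21.11), np.int64(741))
housing (array([ 0.6755, -0.0252]), array([ 94.8, 250.4]), -4.68)
wheel (array([ 0.6739, -0.0243]), array([ 29.1, 162.7]), -4.84) 0.20654577764354487 1204
(array([0.563 , 0.2075, 0.0432]), np.int32(206))
(array([0.5249, 0.3194, 0.0426]), np.int32(212))
(array([0.4823, 0.3944, 0.0427]), np.int32(218))
(array([0.4536, 0.2162, 0.0428]), np.int32(217))
(array([0.4295, 0.2982, 0.0423]), np.int32(220))
scene mat (array([ 0.4681, -0.0291]), array([167.3, 234. ]), 7.73)
tray ((array([ 0.4903, -0.2851]), array([131.1, 205.5]), -18.43), np.int64(467))
housing (array([ 0.6726, -0.025 ]), array([ 95.5, 252.9]), -4.57)
wheel (array([ 0.6744, -0.0239]), array([ 30.9, 161.9]), -4.72) 0.20458029811093192 1172
(array([ 0.2557, -0.9615,  0.041 ]), np.int32(127))
(array([0.4514, 0.2168, 0.0425]), np.int32(185))
(array([ 0.716 , -0.2436,  0.0414]), np.int32(113))
(array([0.4301, 0.2996, 0.0412]), np.int32(176))
(array([0.5631, 0.2089, 0.0416]), np.int32(197))
(array([0.4821, 0.3944, 0.0415]), np.int32(197))
(array([0.5244, 0.32  , 0.0414]), np.int32(193))
```

View pics/whl.png

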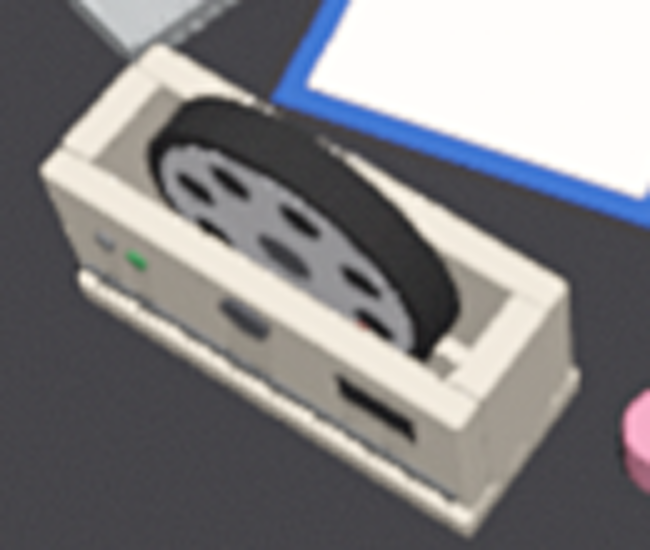

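The crop shows a sliver of red just above the wall at crop (362,325), on the +y side of the wheel. The mark is therefore about 45° below horizontal at +y, and the wheel needs roughly +135°. I'll pinch the rim across the axle and swing it in arcs.

```bash
cat >> h.py <<'E'
def plan(wps,start=None,step=.06,dturn=.18):
    "wps: (opening cm, world P, yaw deg of tool x, minrows). prints rows in calls of 5"
    o=bot.get_obs(); M=R.from_quat(o["tool_rot"]).as_matrix()
    P=np.array(o["eef_pos"]); y=np.arctan2(M[1,0],M[0,0])
    if start is not None: P,y=np.array(start[0]),np.radians(start[1])
    rows=[]
    for op,Q,yd,mn in wps:
        Q=P if Q is None else np.array(Q,float); yt=np.radians(yd)
        dy=(yt-y+np.pi)%(2*np.pi)-np.pi
        n=max(mn,int(np.ceil(np.linalg.norm(Q-P)/step)),int(np.ceil(abs(dy)/dturn)))
        P0,y0=P,y
        for k in range(1,n+1):
            T=P0+(Q-P0)*k/n; d=T-P
            sx=np.array([np.cos(y),np.sin(y)]); sy=np.array([np.sin(y),-np.cos(y)])
            r=[op,round(d[:2]@sx*100,2),round(d[:2]@sy*100,2),round(-d[2]*100,2),round(-dy/n,3)]
            P=P+np.r_[(r[1]*sx+r[2]*sy),-r[3]]/100; y-=r[4]; rows.append(r)
    while len(rows)%5: rows.append([wps[-1][0],0,0,0,0])
    for i in range(0,len(rows),5): print([float(x)+0 for r in rows[i:i+5] for x in r])
    print("end",np.round(P,4),round(np.degrees(y),2))
C=np.array([.674,-.024,.115]); T=np.array([.0828,.9966,0])
def rim(deg,r=.074): # TCP for grasp point at angle deg towards +y from top
    a=np.radians(deg); return C+T*r*np.sin(a)+np.array([0,0,r*np.cos(a)-.019])
E
python3 - <<'E'
from h import *
a=rim(45); b=a.copy(); b[2]=.25
plan([(8.5,b,85.25,1),(8.5,a,85.25,3),(0,None,85.25,6)])
E
```

```text
[8.5, 5.11, -2.75, -0.14, -0.095, 8.5, 5.34, -2.26, -0.15, -0.095, 8.5, 5.53, -1.73, -0.14, -0.095, 8.5, 5.68, -1.21, -0.14, -0.095, 8.5, 5.76, -0.66, -0.15, -0.095]
[8.5, 5.8, -0.11, -0.14, -0.095, 8.5, 5.78, 0.44, -0.15, -0.095, 8.5, 5.72, 0.99, -0.14, -0.095, 8.5, 5.59, 1.52, -0.14, -0.095, 8.5, 5.43, 2.05, -0.15, -0.095]
[8.5, 5.21, 2.55, -0.14, -0.095, 8.5, 4.94, 3.04, -0.14, -0.095, 8.5, 4.63, 3.49, -0.15, -0.095, 8.5, 0.0, 0.0, 3.39, 0.0, 8.5, 0.0, 0.0, 3.39, 0.0]
[8.5, 0.0, 0.0, 3.39, 0.0, 0.0, 0.0, 0.0, 0.0, 0.0, 0.0, 0.0, 0.0, 0.0, 0.0, 0.0, 0.0, 0.0, 0.0, 0.0, 0.0, 0.0, 0.0, 0.0, 0.0]
[0.0, 0.0, 0.0, 0.0, 0.0, 0.0, 0.0, 0.0, 0.0, 0.0, 0.0, 0.0, 0.0, 0.0, 0.0, 0.0, 0.0, 0.0, 0.0, 0.0, 0.0, 0.0, 0.0, 0.0, 0.0]
end [0.6783 0.0281 0.1483] 85.24
```

>>> carry_out --increments '[8.5, 5.1, -2.75, -0.15, -0.095, 8.5, 5.35, -2.25, -0.15, -0.095, 8.5, 5.55, -1.75, -0.15, -0.095, 8.5, 5.7, -1.2, -0.15, -0.095, 8.5, 5.75, -0.65, -0.15, -0.095]'

```text
clock: 1.58
eef_pos: [0.3394, -0.2857, 0.2391]
tool_rot: [0.934, 0.357, 0.0, 0.0]
ft_force: [0.9, -0.0, 0.5]
grip_width: 0.0853
grasp_force: 0.0
```

>>> carry_out --increments '[8.5, 5.8, -0.1, -0.15, -0.095, 8.5, 5.8, 0.45, -0.15, -0.095, 8.5, 5.7, 1.0, -0.15, -0.095, 8.5, 5.6, 1.5, -0.15, -0.095, 8.5, 5.45, 2.05, -0.15, -0.095]'

```text
clock: 2.2
eef_pos: [0.5525, -0.0884, 0.2465]
tool_rot: [0.824, 0.567, 0.0, 0.0]
ft_force: [0.8, -0.9, 0.7]
grip_width: 0.0848
grasp_force: 0.0
```

>>> carry_out --increments '[8.5, 5.2, 2.55, -0.15, -0.095, 8.5, 4.95, 3.05, -0.15, -0.095, 8.5, 4.65, 3.5, -0.15, -0.095, 8.5, 0, 0, 0, 0, 8.5, 0, 0, 0, 0]'

```text
clock: 2.82
eef_pos: [0.6788, 0.0286, 0.2498]
tool_rot: [0.736, 0.677, -0.001, -0.0]
ft_force: [-0.3, -1.2, 0.7]
grip_width: 0.0849
grasp_force: 0.0
```

```bash
python3 - <<'E'
from h import *
st(); p=bot.camera("wrist"); save(p,"wr1.png")
a=rim(45); b=a.copy(); b[2]=.25
plan([(8.5,b,85.25,2),(8.5,a,85.25,3)])
plan([(0,rim(x),85.25,1) for x in range(36,-46,-9)],(a,85.25))
E
```

```text
t 2.83 tcp [0.6788 0.0286 0.2498] q [ 7.358e-01  6.772e-01 -8.000e-04 -5.000e-04] j [ 0.042  0.626  0.641  1.588 -0.     1.696] F [-0.3 -1.2  0.7] w 0.0849 g 0.0
tool axes x,y,z cols
 [[ 0.083  0.997 -0.002]
 [ 0.997 -0.083 -0.   ]
 [-0.001 -0.002 -1.   ]]
[8.5, 0.01, -0.01, 0.04, -0.001, 8.5, 0.02, -0.01, 0.04, -0.001, 8.5, 0.0, 0.0, 3.39, 0.0, 8.5, 0.0, 0.0, 3.39, 0.0, 8.5, 0.0, 0.0, 3.39, 0.0]
end [0.6783 0.0282 0.1483] 85.31
[0.0, -0.88, 0.0, -0.75, 0.0, 0.0, -0.99, 0.0, -0.61, 0.0, 0.0, -1.08, 0.0, -0.45, 0.0, 0.0, -1.13, 0.0, -0.27, 0.0, 0.0, -1.15, 0.0, -0.09, 0.0]
[0.0, -1.16, 0.0, 0.09, 0.0, 0.0, -1.13, 0.0, 0.27, 0.0, 0.0, -1.07, 0.0, 0.45, 0.0, 0.0, -0.99, 0.0, 0.61, 0.0, 0.0, -0.89, 0.0, 0.75, 0.0]
end [ 0.6697 -0.0762  0.1483] 85.25
```

View pics/wr1.png

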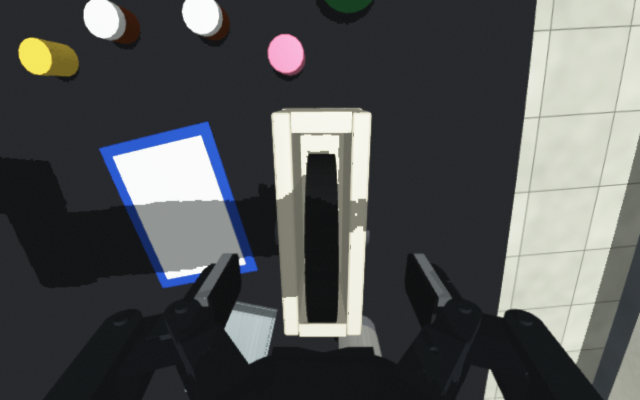

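The wrist view shows the wheel at px x≈322, midway between the fingers at about 217 and 425. I'll descend, pinch and swing.

>>> carry_out --increments '[8.5, 0, 0, 3.4, 0, 8.5, 0, 0, 3.4, 0, 8.5, 0, 0, 3.4, 0, 0, 0, 0, 0, 0, 0, 0, 0, 0, 0]'

```text
clock: 3.5
eef_pos: [0.6796, 0.0276, 0.1513]
tool_rot: [0.736, 0.677, 0.001, 0.001]
ft_force: [1.0, 0.9, 0.8]
grip_width: 0.0514
grasp_force: 0.0
```

>>> carry_out --increments '[0, 0, 0, 0, 0, 0, 0, 0, 0, 0, 0, 0, 0, 0, 0, 0, 0, 0, 0, 0, 0, 0, 0, 0, 0]'

```text
clock: 4.12
eef_pos: [0.6775, 0.0291, 0.1511]
tool_rot: [0.736, 0.677, -0.0, -0.001]
ft_force: [-7.4, 0.9, 6.1]
grip_width: 0.0253
grasp_force: 59.4
```

>>> carry_out --increments '[0, -0.9, 0, -0.75, 0, 0, -1.0, 0, -0.6, 0, 0, -1.1, 0, -0.45, 0, 0, -1.15, 0, -0.25, 0, 0, -1.15, 0, -0.1, 0]'

```text
clock: 4.75
eef_pos: [0.6736, -0.0205, 0.1716]
tool_rot: [0.735, 0.678, 0.002, -0.003]
ft_force: [-4.4, 8.3, 1.0]
grip_width: 0.0252
grasp_force: 59.1
```

>>> carry_out --increments '[0, -1.15, 0, 0.1, 0, 0, -1.15, 0, 0.25, 0, 0, -1.1, 0, 0.45, 0, 0, -1.0, 0, 0.6, 0, 0, -0.9, 0, 0.75, 0]'

```text
clock: 5.38
eef_pos: [0.6694, -0.0752, 0.1523]
tool_rot: [0.735, 0.678, 0.002, -0.001]
ft_force: [-7.9, 4.3, 8.8]
grip_width: 0.0252
grasp_force: 67.0
```

>>> carry_out --increments '[0, 0, 0, 0, 0, 0, 0, 0, 0, 0, 8.5, 0, 0, 0, 0, 8.5, 0, 0, 0, 0, 8.5, 0, 0, 0, 0]'

```text
clock: 6.0
eef_pos: [0.6707, -0.0772, 0.1491]
tool_rot: [0.736, 0.677, 0.0, 0.0]
ft_force: [0.8, -1.3, 0.6]
grip_width: 0.0779
grasp_force: 0.0
```

>>> carry_out --increments '[8.5, 0, 0, -3.4, 0, 8.5, 0, 0, -3.4, 0, 8.5, 0, 0, -3.4, 0, 8.5, -5, 0, 0, 0, 8.5, -5, 0, 0, 0]'

```text
clock: 6.62
eef_pos: [0.6626, -0.1772, 0.2517]
tool_rot: [0.735, 0.678, 0.001, 0.001]
ft_force: [0.4, -1.0, 0.6]
grip_width: 0.0851
grasp_force: 0.0
```

```bash
cat >> h.py <<'E'
def red(p,c):
    im=p["pixels"].astype(int); m=(im[...,2]>90)&(im[...,2]>1.9*im[...,1])&(im[...,2]>1.9*im[...,0])&(np.linalg.norm(c-C,axis=-1)<.12)
    q=c[m]; t=(q-C)@T; z=q[:,2]-C[2]; r=np.hypot(t,z)
    if len(q): 
        k=(r>.045)
        print("red n",len(q),"angle(+y) deg: all",np.round(np.degrees(np.arctan2(np.median(t),np.median(z))),1),"rim",np.round(np.degrees(np.median(np.arctan2(t[r>.078],z[r>.078]))),1) if (r>.078).any() else None,"r",np.round(np.percentile(r,[0,50,100]),3))
E
python3 - <<'E'
from h import *
st()
for n in ["scene","top"]:
    p=bot.camera(n); c=cloud(p); print(n); red(p,c)
    for d in bot.place_of(p,"mark")[:2]:
        P=w(p,d["xyz"]); print(round(d["p"],2),np.round(P,3),np.degrees(np.arctan2((P-C)@T,P[2]-C[2])))
    if n=="scene": save(p,"whl2.png",(180,165,310,295),4)
E
```

```text
t 6.62 tcp [ 0.6626 -0.1772  0.2517] q [7.351e-01 6.779e-01 5.000e-04 9.000e-04] j [-0.261  0.639  0.669  1.599 -0.     1.391] F [ 0.4 -1.   0.6] w 0.0851 g 0.0
tool axes x,y,z cols
 [[ 0.081  0.997  0.002]
 [ 0.997 -0.081 -0.001]
 [-0.001  0.002 -1.   ]]
scene
red n 101 angle(+y) deg: all 51.3 rim 50.9 r [0.056 0.084 0.088]
0.68 [0.678 0.041 0.17 ] 50.14961044358292
0.57 [ 0.562  0.206 -0.004] 118.36451881149137
top
red n 86 angle(+y) deg: all 50.8 rim 51.2 r [0.052 0.085 0.09 ]
0.57 [ 0.565  0.206 -0.002] 117.98461003317222
```

View pics/whl2.png

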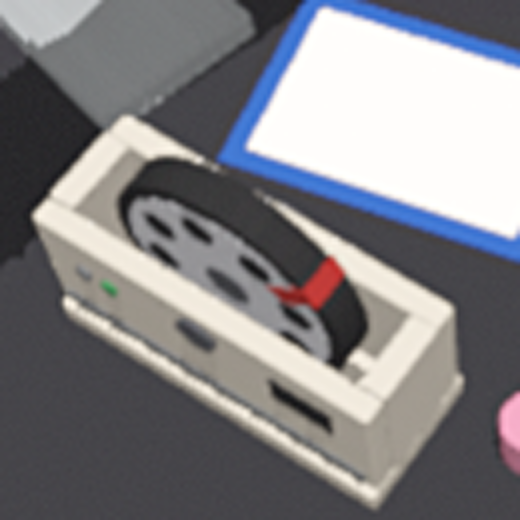

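Red mark now shows at crop (320,290), 51° from the top towards +y. One more stroke, from +30° to −21°.

```bash
python3 - <<'E'
from h import *
a=rim(30); b=a.copy(); b[2]=.25
plan([(8.5,b,85.25,4),(8.5,a,85.25,2)])
plan([(0,rim(30-51/10*k),85.25,1) for k in range(1,11)],(a,85.25))
E
```

```text
[8.5, 4.79, -0.03, 0.01, -0.001, 8.5, 4.79, -0.02, 0.01, -0.001, 8.5, 4.79, -0.02, 0.01, -0.001, 8.5, 4.79, -0.01, 0.01, -0.001, 8.5, 0.0, 0.0, 4.5, 0.001]
[8.5, 0.0, 0.0, 4.49, 0.001, 8.5, 0.0, 0.0, 0.0, 0.0, 8.5, 0.0, 0.0, 0.0, 0.0, 8.5, 0.0, 0.0, 0.0, 0.0, 8.5, 0.0, 0.0, 0.0, 0.0]
end [0.6771 0.0129 0.1601] 85.22
[0.0, -0.58, 0.0, -0.3, 0.0, 0.0, -0.61, 0.0, -0.25, 0.0, 0.0, -0.63, 0.0, -0.2, 0.0, 0.0, -0.65, 0.0, -0.14, 0.0, 0.0, -0.65, 0.0, -0.08, 0.0]
[0.0, -0.66, 0.0, -0.02, 0.0, 0.0, -0.66, 0.0, 0.04, 0.0, 0.0, -0.65, 0.0, 0.09, 0.0, 0.0, -0.64, 0.0, 0.15, 0.0, 0.0, -0.62, 0.0, 0.21, 0.0]
end [ 0.6718 -0.0504  0.1651] 85.25
```

>>> carry_out --increments '[8.5, 4.8, 0, 0, 0, 8.5, 4.8, 0, 0, 0, 8.5, 4.8, 0, 0, 0, 8.5, 4.8, 0, 0, 0, 8.5, 0, 0, 4.5, 0]'

```text
clock: 7.45
eef_pos: [0.6809, 0.0209, 0.21]
tool_rot: [0.733, 0.68, 0.004, 0.003]
ft_force: [0.6, -0.3, -1.0]
grip_width: 0.0849
grasp_force: 0.0
```

>>> carry_out --increments '[8.5, 0, 0, 4.5, 0, 0, 0, 0, 0, 0, 0, 0, 0, 0, 0, 0, 0, 0, 0, 0, 0, 0, 0, 0, 0]'

```text
clock: 8.07
eef_pos: [0.6765, 0.0155, 0.1638]
tool_rot: [0.736, 0.677, 0.0, -0.001]
ft_force: [-9.1, 3.8, 5.2]
grip_width: 0.0251
grasp_force: 59.7
```

>>> carry_out --increments '[0, 0, 0, 0, 0, 0, 0, 0, 0, 0, 0, 0, 0, 0, 0, 0, 0, 0, 0, 0, 0, 0, 0, 0, 0]'

```text
clock: 8.7
eef_pos: [0.6765, 0.0155, 0.1638]
tool_rot: [0.736, 0.677, 0.0, -0.001]
ft_force: [-7.0, 3.1, 5.7]
grip_width: 0.0247
grasp_force: 59.7
```

>>> carry_out --increments '[0, -0.6, 0, -0.3, 0, 0, -0.6, 0, -0.25, 0, 0, -0.65, 0, -0.2, 0, 0, -0.65, 0, -0.15, 0, 0, -0.65, 0, -0.1, 0]'

```text
clock: 9.32
eef_pos: [0.6742, -0.0131, 0.173]
tool_rot: [0.735, 0.678, 0.002, -0.003]
ft_force: [-6.5, 5.7, 1.5]
grip_width: 0.0251
grasp_force: 59.2
```

>>> carry_out --increments '[0, -0.65, 0, 0, 0, 0, -0.65, 0, 0.05, 0, 0, -0.65, 0, 0.1, 0, 0, -0.65, 0, 0.15, 0, 0, -0.6, 0, 0.2, 0]'

```text
clock: 9.95
eef_pos: [0.6716, -0.0467, 0.1696]
tool_rot: [0.735, 0.678, 0.002, -0.001]
ft_force: [-8.6, 4.9, 8.3]
grip_width: 0.0252
grasp_force: 41.0
```

>>> carry_out --increments '[0, 0, 0, 0, 0, 0, 0, 0, 0, 0, 0, 0, 0, 0, 0, 0, 0, 0, 0, 0, 0, 0, 0, 0, 0]'

```text
clock: 10.58
eef_pos: [0.6715, -0.0476, 0.1694]
tool_rot: [0.736, 0.677, 0.001, -0.001]
ft_force: [-7.6, 2.9, 6.6]
grip_width: 0.0249
grasp_force: 60.2
```

```bash
python3 - <<'E'
from h import *
st()
for n in ["scene","top"]:
    p=bot.camera(n); c=cloud(p); print(n); red(p,c)
E
```

```text
t 10.57 tcp [ 0.6715 -0.0476  0.1694] q [ 0.7356  0.6774  0.0009 -0.0009] j [-0.072  0.622  0.429  1.378  0.003  1.581] F [-7.6  2.9  6.6] w 0.0249 g 60.208627581596375
tool axes x,y,z cols
 [[ 0.082  0.997  0.   ]
 [ 0.997 -0.082  0.003]
 [ 0.003 -0.    -1.   ]]
scene
red n 112 angle(+y) deg: all 7.8 rim 7.8 r [0.058 0.085 0.09 ]
top
red n 113 angle(+y) deg: all 8.8 rim 9.2 r [0.06  0.086 0.091]
```

>>> carry_out --increments '[0, -0.55, 0, 0.25, 0, 0, -0.5, 0, 0.25, 0, 0, 0, 0, 0, 0, 0, 0, 0, 0, 0, 0, 0, 0, 0, 0]'

```text
clock: 11.3
eef_pos: [0.6707, -0.058, 0.165]
tool_rot: [0.736, 0.677, 0.001, -0.001]
ft_force: [-9.6, 3.2, 9.2]
grip_width: 0.0253
grasp_force: 62.2
```

>>> carry_out --increments '[0, 0, 0, 0, 0, 8.5, 0, 0, 0, 0, 8.5, 0, 0, 0, 0, 8.5, 0, 0, 0, 0, 8.5, 0, 0, 0, 0]'

```text
clock: 11.92
eef_pos: [0.672, -0.0594, 0.1607]
tool_rot: [0.736, 0.677, 0.0, 0.0]
ft_force: [-0.2, -0.4, -0.4]
grip_width: 0.0848
grasp_force: 0.0
```

```bash
python3 - <<'E'
from h import *
st()
for n in ["scene","top"]:
    p=bot.camera(n); c=cloud(p); print(n); red(p,c)
f=np.load("scene0.npz"); print(trayrect(f["c"])); p=bot.camera("top"); c=cloud(p)
# tray interior in top picture by mask
for d in bot.regions_of(p,"tray")[:1]:
    q=c[d["mask"]]; q=q[np.isfinite(q).all(1)&(q[:,2]<.04)]; print("mask",rect(q),d["p"])
E
```

```text
t 11.93 tcp [ 0.672  -0.0594  0.1607] q [0.7359 0.6771 0.     0.    ] j [-0.088  0.629  0.418  1.36  -0.     1.566] F [-0.2 -0.4 -0.4] w 0.0848 g 0.0
tool axes x,y,z cols
 [[ 0.083  0.997  0.   ]
 [ 0.997 -0.083 -0.   ]
 [-0.     0.    -1.   ]]
scene
red n 113 angle(+y) deg: all 1.1 rim 0.9 r [0.058 0.085 0.091]
top
red n 116 angle(+y) deg: all 1.4 rim 1.5 r [0.063 0.086 0.09 ]
((array([ 0.4903, -0.2851]), array([131.1, 205.5]), -18.43), np.int64(467))
mask (array([ 0.4758, -0.3359]), array([111. , 140.9]), 72.91) 0.59
```

The mark is within about 1.3° of upright. Next I retract and measure the tray.

>>> carry_out --increments '[8.5, 0, 0, -3, 0, 8.5, 0, 0, -4, 0, 8.5, -5, -3, 0, 0, 8.5, -3, -5, 0, 0, 8.5, 0, 0, 0, 0]'

```text
clock: 12.75
eef_pos: [0.5803, -0.1337, 0.2298]
tool_rot: [0.737, 0.676, -0.002, -0.002]
ft_force: [1.6, 0.2, -0.2]
grip_width: 0.0848
grasp_force: 0.0
```

```bash
cat >> h.py <<'E'
def traym(p,c):
    "tray from grey colour + height>=2mm region masks"
    best=None
    for d in bot.regions_of(p,"tray")[:3]:
        q=c[d["mask"]]; q=q[np.isfinite(q).all(1)&(q[:,2]<.035)]; print("traymask p",round(d["p"],2),rect(q), "rim",rect(q[q[:,2]>.013]) if (q[:,2]>.013).sum()>20 else None)
E
python3 - <<'E'
from h import *
st()
for n in ["scene","top"]:
    p=bot.camera(n); c=cloud(p); print(n); red(p,c); traym(p,c); print(matrect(p["pixels"],c))
    for d in bot.place_of(p,"tray")[:1]: print(np.round(w(p,d["xyz"]),4))
save(p,"top2.png",(400,150,560,300),4)
E
```

```text
t 12.75 tcp [ 0.5803 -0.1337  0.2298] q [ 0.7372  0.6757 -0.0019 -0.0023] j [-0.226  0.44   0.285  1.422 -0.     1.431] F [ 1.6  0.2 -0.2] w 0.0848 g 0.0
tool axes x,y,z cols
 [[ 0.087  0.996 -0.006]
 [ 0.996 -0.087  0.001]
 [ 0.    -0.006 -1.   ]]
scene
red n 112 angle(+y) deg: all 1.2 rim 1.1 r [0.058 0.086 0.091]
traymask p 0.78 (array([ 0.4877, -0.2934]), array([131. , 224.1]), -18.24) rim (array([ 0.4909, -0.283 ]), array([130.8, 202.4]), -18.14)
traymask p 0.3 (array([0., 0.]), array([0., 0.]), 0.0) rim None
traymask p 0.24 (array([0.4391, 0.2108]), array([36.5, 73.1]), -68.26) rim (array([0.4657, 0.2201]), array([14.8, 36.7]), 10.53)
(array([ 0.4685, -0.0292]), array([168. , 235.1]), 7.96)
[ 0.4892 -0.2815  0.0015]
top
red n 116 angle(+y) deg: all 1.3 rim 1.4 r [0.061 0.086 0.09 ]
traymask p 0.67 (array([0.4832, 0.3819]), array([12.7, 37.3]), -85.78) rim (array([0.4832, 0.382 ]), array([12.7, 37.3]), -85.78)
traymask p 0.59 (array([ 0.5036, -0.1922]), array([20.4, 95.6]), 72.64) rim (array([ 0.5031, -0.184 ]), array([13.7, 89. ]), 79.26)
(array([ 0.4701, -0.0287]), array([164.9, 236.2]), 7.77)
[0.5256 0.3214 0.0034]
```

View pics/top2.png

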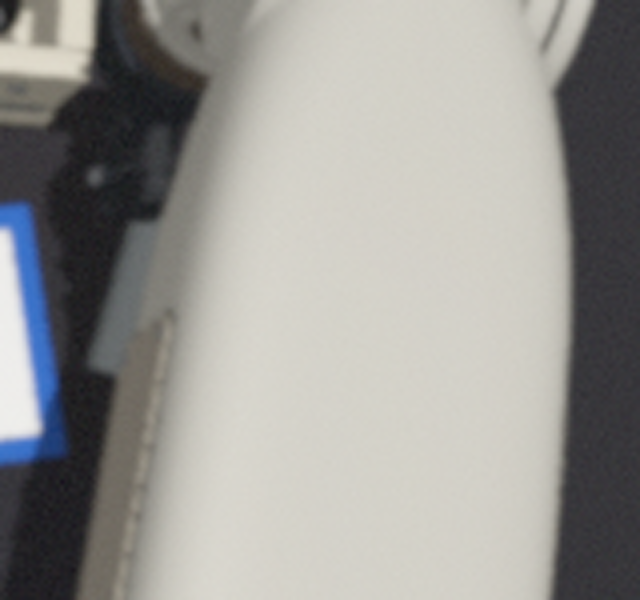

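The arm hides the tray from the top camera. The scene camera gives the tray at (0.4905, −0.2825), yaw −18.2°, size 131×202 mm, which fits.

```bash
python3 - <<'E'
from h import *
g=np.array([.4307,-.2628,.15])
plan([(8.5,g,71.8,4),(8.5,[g[0],g[1],.06],71.8,3),(8.5,[g[0],g[1],.008],71.8,3)])
E
```

```text
[8.5, -3.58, -3.63, 2.03, 0.059, 8.5, -3.8, -3.4, 2.02, 0.059, 8.5, -3.98, -3.18, 2.03, 0.059, 8.5, -4.17, -2.94, 2.03, 0.059, 8.5, 0.0, 0.0, 3.0, 0.0]
[8.5, 0.0, 0.0, 3.0, 0.0, 8.5, 0.0, 0.0, 3.0, 0.0, 8.5, 0.0, 0.0, 1.73, 0.0, 8.5, 0.0, 0.0, 1.73, 0.0, 8.5, 0.0, 0.0, 1.74, 0.0]
end [ 0.4307 -0.2628  0.008 ] 71.8
```

>>> carry_out --increments '[8.5, -3.6, -3.65, 2, 0.06, 8.5, -3.8, -3.4, 2, 0.06, 8.5, -4.0, -3.2, 2, 0.06, 8.5, -4.15, -2.95, 2, 0.06, 8.5, 0, 0, 3, 0]'

```text
clock: 13.68
eef_pos: [0.4278, -0.2653, 0.1211]
tool_rot: [0.813, 0.583, 0.0, 0.001]
ft_force: [0.7, -0.2, -0.3]
grip_width: 0.0845
grasp_force: 0.0
```

>>> carry_out --increments '[8.5, 0, 0, 3, 0, 8.5, 0, 0, 3, 0, 8.5, 0, 0, 1, 0, 8.5, 0, 0, 0, 0, 8.5, 0, 0, 0, 0]'

```text
clock: 14.3
eef_pos: [0.4296, -0.2635, 0.052]
tool_rot: [0.811, 0.584, 0.0, 0.001]
ft_force: [0.9, 0.3, 0.3]
grip_width: 0.0852
grasp_force: 0.0
```

```bash
python3 - <<'E'
from h import *
st(); p=bot.camera("wrist"); save(p,"wr2.png"); c=cloud(p)
m=(c[...,2]>.014)&(c[...,2]<.03); n=(c[...,0]>.37)&(c[...,0]<.63)&(c[...,1]<-.1); print(rect(c[m&n]))
print(px(p,[.4307,-.2628,.022]))
E
```

```text
t 14.3 tcp [ 0.4296 -0.2635  0.052 ] q [8.115e-01 5.844e-01 4.000e-04 1.100e-03] j [-0.55   0.4   -0.274  0.894 -0.     1.343] F [0.9 0.3 0.3] w 0.0852 g 0.0
tool axes x,y,z cols
 [[ 0.317  0.948  0.002]
 [ 0.948 -0.317 -0.001]
 [-0.001  0.002 -1.   ]]
(array([ 0.4907, -0.2821]), array([130.6, 200.3]), -18.03)
[324.96260278 231.12365095]
```

View pics/wr2.png

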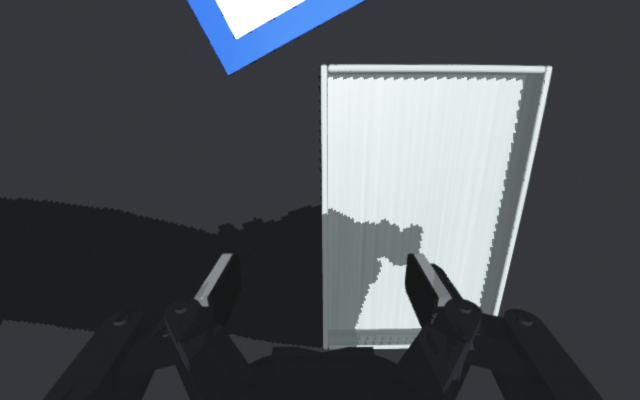

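The tray's near wall runs at px x≈325, midway between the fingers, and the wrist fit agrees with the scene fit. I'll lower and grip.

>>> carry_out --increments '[8.5, 0, 0, 2.2, 0, 8.5, 0, 0, 2.2, 0, 8.5, 0, 0, 0, 0, 0, 0, 0, 0, 0, 0, 0, 0, 0, 0]'

```text
clock: 14.98
eef_pos: [0.4293, -0.2636, 0.0081]
tool_rot: [0.812, 0.584, 0.0, 0.001]
ft_force: [-0.7, -0.9, -0.2]
grip_width: 0.051
grasp_force: 0.0
```

>>> carry_out --increments '[0, 0, 0, 0, 0, 0, 0, 0, 0, 0, 0, 0, 0, 0, 0, 0, 0, 0, 0, 0, 0, 0, 0, 0, 0]'

```text
clock: 15.6
eef_pos: [0.4291, -0.2634, 0.0074]
tool_rot: [0.812, 0.584, 0.0, 0.001]
ft_force: [0.7, 0.6, 5.6]
grip_width: 0.0025
grasp_force: 61.3
```

```bash
python3 - <<'E'
from h import *
st(); 
a=np.radians(7.85); M=np.array([.4693,-.029]); o=bot.get_obs()
tx=np.array([np.cos(a),np.sin(a)]); f=M-.063*tx
z=o["eef_pos"][2]; print(f)
plan([(0,[f[0],f[1],z],97.85,16)])
E
```

```text
t 15.6 tcp [ 0.4291 -0.2634  0.0074] q [8.115e-01 5.843e-01 4.000e-04 8.000e-04] j [-0.551  0.461 -0.321  0.787  0.     1.343] F [0.7 0.6 5.6] w 0.0025 g 61.28222107887268
tool axes x,y,z cols
 [[ 0.317  0.948  0.002]
 [ 0.948 -0.317 -0.001]
 [-0.     0.002 -1.   ]]
[ 0.40689037 -0.03760455]
[0.0, 1.29, -0.58, 0.0, -0.029, 0.0, 1.31, -0.54, 0.0, -0.029, 0.0, 1.33, -0.5, 0.0, -0.029, 0.0, 1.34, -0.47, 0.0, -0.029, 0.0, 1.35, -0.42, 0.0, -0.029]
[0.0, 1.37, -0.39, 0.0, -0.029, 0.0, 1.37, -0.35, 0.0, -0.029, 0.0, 1.39, -0.3, 0.0, -0.029, 0.0, 1.39, -0.27, 0.0, -0.029, 0.0, 1.4, -0.22, 0.0, -0.029]
[0.0, 1.4, -0.19, 0.0, -0.029, 0.0, 1.41, -0.14, 0.0, -0.029, 0.0, 1.42, -0.11, 0.0, -0.029, 0.0, 1.41, -0.06, 0.0, -0.029, 0.0, 1.42, -0.02, 0.0, -0.029]
[0.0, 1.42, 0.02, 0.0, -0.029, 0.0, 0.0, 0.0, 0.0, 0.0, 0.0, 0.0, 0.0, 0.0, 0.0, 0.0, 0.0, 0.0, 0.0, 0.0, 0.0, 0.0, 0.0, 0.0, 0.0]
end [ 0.4069 -0.0376  0.0074] 98.09
```

>>> carry_out --increments '[0, 1.3, -0.6, 0, -0.029, 0, 1.3, -0.55, 0, -0.029, 0, 1.3, -0.5, 0, -0.029, 0, 1.35, -0.45, 0, -0.029, 0, 1.35, -0.4, 0, -0.029]'

```text
clock: 16.23
eef_pos: [0.422, -0.1936, 0.0074]
tool_rot: [0.767, 0.641, -0.001, 0.002]
ft_force: [1.4, -4.7, 4.2]
grip_width: 0.002
grasp_force: 61.3
```

>>> carry_out --increments '[0, 1.35, -0.4, 0, -0.029, 0, 1.35, -0.35, 0, -0.029, 0, 1.4, -0.3, 0, -0.029, 0, 1.4, -0.25, 0, -0.029, 0, 1.4, -0.2, 0, -0.029]'

```text
clock: 16.85
eef_pos: [0.4154, -0.1232, 0.0074]
tool_rot: [0.719, 0.695, -0.001, 0.002]
ft_force: [0.4, -4.7, 5.6]
grip_width: 0.0022
grasp_force: 61.4
```

>>> carry_out --increments '[0, 1.4, -0.2, 0, -0.029, 0, 1.4, -0.15, 0, -0.029, 0, 1.4, -0.1, 0, -0.029, 0, 0, 0, 0, 0, 0, 0, 0, 0, 0]'

```text
clock: 17.48
eef_pos: [0.4107, -0.0795, 0.0074]
tool_rot: [0.687, 0.726, 0.001, 0.0]
ft_force: [0.2, 0.5, 8.9]
grip_width: 0.0021
grasp_force: 61.8
```

```bash
python3 - <<'E'
from h import *
st()
p=bot.camera("scene"); c=cloud(p); traym(p,c)
p=bot.camera("wrist"); c=cloud(p); save(p,"wr3.png")
for lo,x0 in ((.014,.38),(.005,.43)):
    m=(c[...,2]>lo)&(c[...,2]<.03)&(c[...,0]>x0)&(c[...,0]<.6)&(c[...,1]<.1); print(rect(c[m]))
E
```

```text
t 17.48 tcp [ 0.4107 -0.0795  0.0074] q [6.874e-01 7.263e-01 6.000e-04 1.000e-04] j [-1.920e-01  3.310e-01 -5.420e-01  6.960e-01  1.000e-03  1.324e+00] F [0.2 0.5 8.9] w 0.0021 g 61.79579257965088
tool axes x,y,z cols
 [[-0.055  0.998  0.001]
 [ 0.998  0.055  0.001]
 [ 0.001  0.001 -1.   ]]
traymask p 0.77 (array([ 0.4638, -0.0774]), array([154.2, 200.6]), 3.32) rim (array([ 0.4736, -0.0768]), array([134.7, 200.5]), 3.36)
(array([ 0.4662, -0.0596]), array([143.5, 169.9]), 2.46)
(array([ 0.483 , -0.0507]), array([109.2, 196.3]), 2.46)
```

View pics/wr3.png

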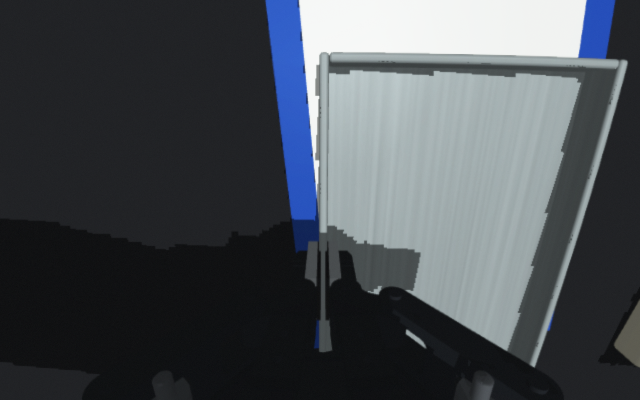

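The tray follows without slip. Its yaw is about 3.2° and its centre is as predicted from the grip.

```bash
python3 - <<'E'
from h import *
plan([(0,[.4069,-.037,.0074],97.85,5)])
E
```

```text
[0.0, 0.85, -0.03, 0.0, -0.016, 0.0, 0.86, -0.02, 0.0, -0.016, 0.0, 0.85, 0.0, 0.0, -0.016, 0.0, 0.85, 0.01, 0.0, -0.016, 0.0, 0.86, 0.02, 0.0, -0.016]
end [ 0.4068 -0.037   0.0074] 97.73
```

>>> carry_out --increments '[0, 0.85, -0.05, 0, -0.017, 0, 0.85, 0, 0, -0.017, 0, 0.85, 0, 0, -0.017, 0, 0.85, 0, 0, -0.016, 0, 0.85, 0, 0, -0.016]'

```text
clock: 18.25
eef_pos: [0.4068, -0.0391, 0.0074]
tool_rot: [0.657, 0.754, -0.001, 0.002]
ft_force: [1.1, -6.0, 6.5]
grip_width: 0.0023
grasp_force: 61.6
```

>>> carry_out --increments '[0, 0, 0, 0, 0, 0, 0, 0, 0, 0, 8.5, 0, 0, 0, 0, 8.5, 0, 0, 0, 0, 8.5, 0, 0, 0, 0]'

```text
clock: 18.88
eef_pos: [0.4055, -0.0377, 0.0064]
tool_rot: [0.657, 0.754, -0.0, -0.001]
ft_force: [0.3, 0.6, 0.5]
grip_width: 0.0565
grasp_force: 0.0
```

>>> carry_out --increments '[8.5, 0, 0, -4, 0, 8.5, 0, 0, -5, 0, 8.5, 0, 0, -5, 0, 8.5, 5, 0, -3, 0, 8.5, 5, 0, 0, 0]'

```text
clock: 19.5
eef_pos: [0.3944, 0.0621, 0.1795]
tool_rot: [0.658, 0.753, 0.002, 0.002]
ft_force: [0.3, 0.9, -0.8]
grip_width: 0.0849
grasp_force: 0.0
```

```bash
python3 - <<'E'
from h import *
st()
for n in ["scene","top"]:
    p=bot.camera(n); c=cloud(p); print(n); red(p,c); traym(p,c); print(matrect(p["pixels"],c)); print(trayrect(c))
    for j in jarcaps(p["pixels"],c): print(j)
    if n=="scene": save(p,"sc4.png",(150,130,460,360),2.4)
E
```

```text
t 19.5 tcp [0.3944 0.0621 0.1795] q [0.658  0.753  0.0024 0.0019] j [ 0.156  0.07  -0.339  1.155  0.     1.592] F [ 0.3  0.9 -0.8] w 0.0849 g 0.0
tool axes x,y,z cols
 [[-0.134  0.991  0.006]
 [ 0.991  0.134  0.001]
 [ 0.     0.006 -1.   ]]
scene
red n 112 angle(+y) deg: all 1.3 rim 1.3 r [0.059 0.086 0.09 ]
traymask p 0.9 (array([ 0.4624, -0.0319]), array([145.7, 202. ]), 7.08) rim (array([ 0.4683, -0.0316]), array([133.6, 201.2]), 7.16)
(array([ 0.4696, -0.0289]), array([163.9, 235.4]), 8.13)
((array([ 0.4683, -0.0316]), array([133.6, 201.2]), 7.18), np.int64(519))
(array([ 0.2557, -0.9655,  0.0424]), np.int32(127))
(array([0.4529, 0.2169, 0.0425]), np.int32(187))
(array([ 0.7163, -0.2434,  0.0423]), np.int32(111))
(array([0.4306, 0.2995, 0.0416]), np.int32(176))
(array([0.5635, 0.209 , 0.0419]), np.int32(198))
(array([0.4812, 0.3945, 0.0416]), np.int32(200))
(array([0.5246, 0.32  , 0.0415]), np.int32(194))
top
red n 114 angle(+y) deg: all 1.3 rim 1.4 r [0.062 0.086 0.09 ]
traymask p 0.64 (array([0.7068, 0.2249]), array([22.5, 65.4]), 37.05) rim (array([0.7068, 0.2249]), array([22.5, 65.4]), 37.05)
traymask p 0.56 (array([ 0.4719, -0.0317]), array([137.4, 205. ]), 6.96) rim (array([ 0.4702, -0.0297]), array([130.3, 200.2]), 7.21)
(array([ 0.47  , -0.0289]), array([164.9, 236. ]), 7.71)
((array([ 0.5186, -0.0317]), array([217.4, 219.7]), 87.84), np.int64(513))
(array([0.5633, 0.2077, 0.0424]), np.int32(206))
(array([0.525 , 0.3199, 0.0425]), np.int32(211))
(array([0.4822, 0.3942, 0.0424]), np.int32(218))
(array([0.4536, 0.2159, 0.0425]), np.int32(217))
(array([0.4294, 0.2983, 0.0425]), np.int32(218))
```

View pics/sc4.png

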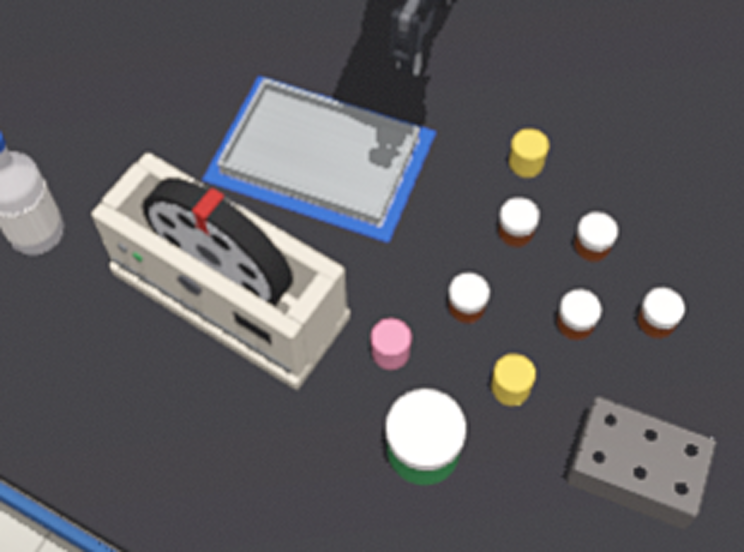

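The tray is within 3 mm and 1° of the mat, and the wheel mark has held. Jars next, gripping near the cap and keeping yaw at 97.4°. The five white caps are the targets; I'm leaving yellow at crop (528,152) and (513,380) and pink at (390,343).

```bash
cat >> h.py <<'E'
Tc=np.array([.4692,-.0307]); ta=np.radians(7.3)
SL={k:Tc+np.array(v)[0]*np.array([np.cos(ta),np.sin(ta)])+np.array(v)[1]*np.array([-np.sin(ta),np.cos(ta)]) for k,v in dict(A1=(-.033,-.066),A2=(-.033,0),A3=(-.033,.066),B1=(.033,-.033),B2=(.033,.033)).items()}
Y=97.4
def cyc(J,s,start=None):
    S=SL[s]; J=np.array(J)
    print("PICK"); plan([(7.5,[*J,.10],Y,2),(7.5,[*J,.10],Y,1),(7.5,[*J,.021],Y,3),(0,None,Y,4),(0,[*J,.10],Y,2)],start,step=.055)
    print("PLACE"); plan([(0,[*S,.10],Y,2),(0,[*S,.10],Y,2),(0,[*S,.04],Y,2),(0,[*S,.026],Y,2),(0,None,Y,1),(6,None,Y,2),(6,[*S,.11],Y,2)],([*J,.10],Y),step=.045)
E
python3 - <<'E'
from h import *
cyc([.4532,.2162],"A1")
E
```

```text
PICK
[7.5, 3.61, 2.05, 1.91, 0.003, 7.5, 3.62, 2.04, 1.92, 0.003, 7.5, 3.63, 2.03, 1.91, 0.003, 7.5, 3.63, 2.02, 1.91, 0.003, 7.5, 0.0, 0.0, 0.0, -0.001]
[7.5, 0.0, 0.0, 2.63, 0.0, 7.5, 0.0, 0.0, 2.64, 0.0, 7.5, 0.0, 0.0, 2.63, 0.0, 0.0, 0.0, 0.0, 0.0, 0.0, 0.0, 0.0, 0.0, 0.0, 0.0]
[0.0, 0.0, 0.0, 0.0, 0.0, 0.0, 0.0, 0.0, 0.0, 0.0, 0.0, 0.0, 0.0, -3.95, 0.0, 0.0, 0.0, 0.0, -3.95, 0.0, 0.0, 0.0, 0.0, 0.0, 0.0]
end [0.4532 0.2162 0.1   ] 97.38
PLACE
[0.0, -3.91, -0.61, 0.0, 0.0, 0.0, -3.91, -0.62, 0.0, 0.0, 0.0, -3.91, -0.61, 0.0, 0.0, 0.0, -3.91, -0.61, 0.0, 0.0, 0.0, -3.91, -0.62, 0.0, 0.0]
[0.0, -3.91, -0.61, 0.0, 0.0, 0.0, -3.91, -0.61, 0.0, 0.0, 0.0, -3.91, -0.61, 0.0, 0.0, 0.0, 0.0, 0.0, 0.0, 0.0, 0.0, 0.0, 0.0, 0.0, 0.0]
[0.0, 0.0, 0.0, 3.0, 0.0, 0.0, 0.0, 0.0, 3.0, 0.0, 0.0, 0.0, 0.0, 0.7, 0.0, 0.0, 0.0, 0.0, 0.7, 0.0, 0.0, 0.0, 0.0, 0.0, 0.0]
[6.0, 0.0, 0.0, 0.0, 0.0, 6.0, 0.0, 0.0, 0.0, 0.0, 6.0, 0.0, 0.0, -4.2, 0.0, 6.0, 0.0, 0.0, -4.2, 0.0, 6.0, 0.0, 0.0, 0.0, 0.0]
end [ 0.4449 -0.1003  0.11  ] 97.4
```

>>> carry_out --increments '[7.5, 3.6, 2.05, 1.9, 0.003, 7.5, 3.6, 2.05, 1.9, 0.003, 7.5, 3.65, 2.05, 1.95, 0, 7.5, 3.65, 2.0, 1.9, 0, 7.5, 0, 0, 0, 0]'

```text
clock: 20.32
eef_pos: [0.4541, 0.2158, 0.0977]
tool_rot: [0.659, 0.752, -0.002, -0.001]
ft_force: [-0.7, 0.2, 0.7]
grip_width: 0.075
grasp_force: 0.0
```

>>> carry_out --increments '[7.5, 0, 0, 2.65, 0, 7.5, 0, 0, 2.65, 0, 7.5, 0, 0, 2.6, 0, 0, 0, 0, 0, 0, 0, 0, 0, 0, 0]'

```text
clock: 20.95
eef_pos: [0.4547, 0.2148, 0.0221]
tool_rot: [0.66, 0.751, 0.0, 0.0]
ft_force: [-0.3, 0.4, 4.3]
grip_width: 0.0394
grasp_force: 5.7
```

>>> carry_out --increments '[0, 0, 0, 0, 0, 0, 0, 0, 0, 0, 0, 0, 0, -3.95, 0, 0, 0, 0, -3.95, 0, 0, 0, 0, 0, 0]'

```text
clock: 21.58
eef_pos: [0.4568, 0.217, 0.104]
tool_rot: [0.659, 0.752, 0.004, 0.002]
ft_force: [0.6, -0.1, -1.3]
grip_width: 0.0384
grasp_force: 60.5
```

```bash
python3 - <<'E'
from h import *
st(); p=bot.camera("scene"); c=cloud(p)
for j in jarcaps(p["pixels"],c): print(j)
E
```

```text
t 21.57 tcp [0.4568 0.217  0.104 ] q [0.6592 0.7519 0.0037 0.0016] j [ 0.443  0.339 -0.208  1.015  0.     1.883] F [ 0.6 -0.1 -1.3] w 0.0384 g 60.536659955978394
tool axes x,y,z cols
 [[-0.131  0.991  0.007]
 [ 0.991  0.131  0.004]
 [ 0.003  0.008 -1.   ]]
(array([ 0.2561, -0.9657,  0.043 ]), np.int32(132))
(array([ 0.7161, -0.2438,  0.042 ]), np.int32(116))
(array([0.4288, 0.2995, 0.0418]), np.int32(175))
(array([0.5636, 0.209 , 0.0417]), np.int32(196))
(array([0.482 , 0.3945, 0.0417]), np.int32(199))
(array([0.5251, 0.3201, 0.0415]), np.int32(193))
```

>>> carry_out --increments '[0, -3.9, -0.6, 0, 0, 0, -3.9, -0.6, 0, 0, 0, -3.9, -0.6, 0, 0, 0, -3.9, -0.6, 0, 0, 0, -3.9, -0.6, 0, 0]'

```text
clock: 22.25
eef_pos: [0.4485, 0.0172, 0.099]
tool_rot: [0.659, 0.752, -0.001, -0.001]
ft_force: [0.6, -0.4, -0.8]
grip_width: 0.0379
grasp_force: 60.5
```

>>> carry_out --increments '[0, -3.9, -0.6, 0, 0, 0, -3.9, -0.65, 0, 0, 0, -4.0, -0.65, 0, 0, 0, 0, 0, 0, 0, 0, 0, 0, 0, 0]'

```text
clock: 22.88
eef_pos: [0.4455, -0.1007, 0.0993]
tool_rot: [0.659, 0.752, -0.0, -0.001]
ft_force: [-0.0, 0.6, -0.1]
grip_width: 0.0376
grasp_force: 60.5
```

```bash
python3 - <<'E'
from h import *
st(); print(SL["A1"])
plan([(0,[*SL["A1"],.04],Y,2),(0,[*SL["A1"],.0265],Y,2),(0,None,Y,1),(6,None,Y,2),(6,[*SL["A1"],.11],Y,2)])
p=bot.camera("scene"); c=cloud(p)
for j in jarcaps(p["pixels"],c): print(j)
E
```

```text
t 22.88 tcp [ 0.4455 -0.1007  0.0993] q [ 6.594e-01  7.517e-01 -4.000e-04 -1.100e-03] j [-0.223  0.264 -0.33   0.979  0.     1.218] F [-0.   0.6 -0.1] w 0.0376 g 60.53682088851929
tool axes x,y,z cols
 [[-0.13   0.991 -0.002]
 [ 0.991  0.13   0.001]
 [ 0.001 -0.002 -1.   ]]
[ 0.44485375 -0.10035817]
[0.0, 0.02, -0.03, 2.97, 0.001, 0.0, 0.02, -0.03, 2.96, 0.001, 0.0, 0.0, 0.0, 0.68, 0.0, 0.0, 0.0, 0.0, 0.67, 0.0, 0.0, 0.0, 0.0, 0.0, -0.001]
[6.0, 0.0, 0.0, 0.0, 0.0, 6.0, 0.0, 0.0, 0.0, 0.0, 6.0, 0.0, 0.0, -4.17, 0.0, 6.0, 0.0, 0.0, -4.18, 0.0, 6.0, 0.0, 0.0, 0.0, 0.0]
end [ 0.4448 -0.1004  0.11  ] 97.43
(array([ 0.2542, -0.9672,  0.042 ]), np.int32(135))
(array([ 0.7159, -0.2437,  0.0425]), np.int32(115))
(array([0.4152, 0.3505, 0.0415]), np.int32(180))
(array([0.5632, 0.2089, 0.0415]), np.int32(193))
(array([0.4819, 0.3945, 0.0415]), np.int32(199))
(array([0.5242, 0.3203, 0.0416]), np.int32(195))
```

The jar at (0.43, 0.30) has been knocked to (0.415, 0.350) and is still upright. I'll place the one in hand.

>>> carry_out --increments '[0, 0, 0, 2.95, 0, 0, 0, 0, 2.95, 0, 0, 0, 0, 0.7, 0, 0, 0, 0, 0.65, 0, 0, 0, 0, 0, 0]'

```text
clock: 23.55
eef_pos: [0.4468, -0.1008, 0.0281]
tool_rot: [0.659, 0.752, 0.0, 0.0]
ft_force: [-0.7, 0.0, 0.2]
grip_width: 0.0378
grasp_force: 60.5
```

>>> carry_out --increments '[6, 0, 0, 0, 0, 6, 0, 0, 0, 0, 6, 0, 0, -4.2, 0, 6, 0, 0, -4.2, 0, 6, 0, 0, 0, 0]'

```text
clock: 24.18
eef_pos: [0.4496, -0.1019, 0.1157]
tool_rot: [0.659, 0.752, 0.002, 0.004]
ft_force: [0.4, -1.3, 0.8]
grip_width: 0.0599
grasp_force: 0.0
```

```bash
python3 - <<'E'
from h import *
st(); p=bot.camera("scene"); c=cloud(p)
m=(p["pixels"].min(-1)>150)&(abs(c[...,2]-.046)<.008)&(abs(c[...,1]+.03)<.13)&(abs(c[...,0]-.47)<.08)
print("tray caps",rect(c[m]),np.median(c[m][:,2])); traym(p,c)
for j in jarcaps(p["pixels"],c): print(j)
cyc([.5635,.2085],"B1")
E
```

```text
t 24.18 tcp [ 0.4496 -0.1019  0.1157] q [0.6594 0.7518 0.0021 0.0039] j [-0.223  0.246 -0.307  1.009  0.     1.217] F [ 0.4 -1.3  0.8] w 0.0599 g 0.0
tool axes x,y,z cols
 [[-0.13   0.991  0.009]
 [ 0.991  0.13  -0.002]
 [-0.003  0.008 -1.   ]]
tray caps (array([ 0.4477, -0.0985]), array([36.5, 38.1]), -87.73) 0.04607006107365408
traymask p 0.9 (array([ 0.4625, -0.0361]), array([150.5, 211.7]), 8.27) rim (array([ 0.4692, -0.0311]), array([133.6, 201. ]), 7.55)
(array([ 0.2548, -0.9669,  0.0424]), np.int32(136))
(array([ 0.4477, -0.0983,  0.0459]), np.int32(145))
(array([ 0.7163, -0.2435,  0.0422]), np.int32(119))
(array([0.415 , 0.3505, 0.0418]), np.int32(181))
(array([0.5632, 0.2092, 0.0416]), np.int32(198))
(array([0.4809, 0.3944, 0.042 ]), np.int32(200))
(array([0.5241, 0.3204, 0.0417]), np.int32(194))
PICK
[7.5, 4.17, 2.23, 0.18, 0.0, 7.5, 4.17, 2.23, 0.17, 0.0, 7.5, 4.17, 2.23, 0.18, 0.0, 7.5, 4.17, 2.23, 0.18, 0.0, 7.5, 4.17, 2.23, 0.18, 0.0]
[7.5, 4.17, 2.23, 0.17, 0.0, 7.5, 4.17, 2.23, 0.18, 0.0, 7.5, 0.0, 0.0, 0.0, 0.002, 7.5, 0.0, 0.0, 2.63, 0.0, 7.5, 0.0, 0.0, 2.64, 0.0]
[
[... 160 characters left out ...]
.0, 0.0, -3.95, 0.0, 0.0, 0.0, 0.0, 0.0, 0.0, 0.0, 0.0, 0.0, 0.0, 0.0, 0.0, 0.0, 0.0, 0.0, 0.0]
end [0.5635 0.2085 0.1   ] 97.38
PLACE
[0.0, -3.69, -1.31, 0.0, 0.0, 0.0, -3.68, -1.3, 0.0, 0.0, 0.0, -3.69, -1.31, 0.0, 0.0, 0.0, -3.69, -1.3, 0.0, 0.0, 0.0, -3.69, -1.31, 0.0, 0.0]
[0.0, -3.68, -1.3, 0.0, 0.0, 0.0, -3.69, -1.31, 0.0, 0.0, 0.0, 0.0, 0.0, 0.0, 0.0, 0.0, 0.0, 0.0, 0.0, 0.0, 0.0, 0.0, 0.0, 3.0, 0.0]
[0.0, 0.0, 0.0, 3.0, 0.0, 0.0, 0.0, 0.0, 0.7, 0.0, 0.0, 0.0, 0.0, 0.7, 0.0, 0.0, 0.0, 0.0, 0.0, 0.0, 6.0, 0.0, 0.0, 0.0, 0.0]
[6.0, 0.0, 0.0, 0.0, 0.0, 6.0, 0.0, 0.0, -4.2, 0.0, 6.0, 0.0, 0.0, -4.2, 0.0, 6.0, 0.0, 0.0, 0.0, 0.0, 6.0, 0.0, 0.0, 0.0, 0.0]
end [ 0.5061 -0.0592  0.11  ] 97.4
```

>>> carry_out --increments '[7.5, 4.15, 2.25, 0.15, 0, 7.5, 4.15, 2.25, 0.15, 0, 7.5, 4.15, 2.25, 0.15, 0, 7.5, 4.15, 2.25, 0.15, 0, 7.5, 4.15, 2.25, 0.15, 0]'

```text
clock: 24.9
eef_pos: [0.5301, 0.1205, 0.1025]
tool_rot: [0.659, 0.752, -0.001, -0.001]
ft_force: [0.4, -0.3, -0.2]
grip_width: 0.0752
grasp_force: 0.0
```

>>> carry_out --increments '[7.5, 4.15, 2.25, 0.15, 0, 7.5, 4.2, 2.25, 0.15, 0, 7.5, 0, 0, 0, 0, 7.5, 0, 0, 2.65, 0, 7.5, 0, 0, 2.65, 0]'

```text
clock: 25.52
eef_pos: [0.5635, 0.207, 0.0466]
tool_rot: [0.659, 0.752, -0.001, -0.0]
ft_force: [-0.3, 0.7, -0.3]
grip_width: 0.0753
grasp_force: 0.0
```

>>> carry_out --increments '[7.5, 0, 0, 2.6, 0, 0, 0, 0, 0, 0, 0, 0, 0, 0, 0, 0, 0, 0, 0, 0, 0, 0, 0, 0, 0]'

```text
clock: 26.15
eef_pos: [0.5652, 0.2082, 0.0233]
tool_rot: [0.659, 0.752, 0.001, 0.0]
ft_force: [0.2, -0.1, -1.7]
grip_width: 0.038
grasp_force: 60.1
```

>>> carry_out --increments '[0, 0, 0, -3.95, 0, 0, 0, 0, -3.95, 0, 0, 0, 0, 0, 0, 0, 0, 0, 0, 0, 0, -3.7, -1.3, 0, 0]'

```text
clock: 26.78
eef_pos: [0.5559, 0.1709, 0.0997]
tool_rot: [0.658, 0.753, -0.001, -0.001]
ft_force: [-0.0, -1.6, -1.2]
grip_width: 0.0378
grasp_force: 60.5
```

>>> carry_out --increments '[0, -3.7, -1.3, 0, 0, 0, -3.7, -1.3, 0, 0, 0, -3.7, -1.3, 0, 0, 0, -3.7, -1.3, 0, 0, 0, -3.65, -1.3, 0, 0]'

```text
clock: 27.4
eef_pos: [0.5144, -0.0229, 0.0996]
tool_rot: [0.659, 0.752, -0.001, -0.001]
ft_force: [-0.0, -0.2, -1.3]
grip_width: 0.0379
grasp_force: 60.5
```

>>> carry_out --increments '[0, -3.65, -1.35, 0, 0, 0, 0, 0, 0, 0, 0, 0, 0, 0, 0, 0, 0, 0, 0, 0, 0, 0, 0, 0, 0]'

```text
clock: 28.02
eef_pos: [0.5076, -0.0588, 0.1011]
tool_rot: [0.659, 0.752, -0.0, -0.0]
ft_force: [-0.1, 0.8, -0.3]
grip_width: 0.0377
grasp_force: 60.5
```

```bash
cat >> h.py <<'E'
def chk(s):
    st(); p=bot.camera("scene"); c=cloud(p); print(s,np.round(SL[s],4))
    for j in jarcaps(p["pixels"],c): print(j)
    print("shift to slot, z .10->:",go([*SL[s],.0265]))
E
python3 -c "
from h import *
chk('B1')"
```

```text
t 28.02 tcp [ 0.5076 -0.0588  0.1011] q [ 6.587e-01  7.524e-01 -1.000e-04 -2.000e-04] j [-0.115  0.358 -0.189  1.024  0.     1.323] F [-0.1  0.8 -0.3] w 0.0377 g 60.508514642715454
tool axes x,y,z cols
 [[-0.132  0.991 -0.   ]
 [ 0.991  0.132  0.   ]
 [ 0.    -0.    -1.   ]]
B1 [ 0.5061 -0.0592]
(array([ 0.2557, -0.9636,  0.0419]), np.int32(134))
(array([ 0.7157, -0.2437,  0.0422]), np.int32(115))
(array([0.4154, 0.3505, 0.0414]), np.int32(181))
(array([0.481 , 0.3945, 0.0415]), np.int32(198))
(array([0.5244, 0.32  , 0.0415]), np.int32(194))
shift to slot, z .10->: [-0.01 -0.16  7.47]
```

>>> carry_out --increments '[0, 0, -0.15, 3, 0, 0, 0, 0, 3, 0, 0, 0, 0, 0.7, 0, 0, 0, 0, 0.65, 0, 0, 0, 0, 0, 0]'

```text
clock: 28.7
eef_pos: [0.5066, -0.0599, 0.0283]
tool_rot: [0.659, 0.752, 0.0, 0.0]
ft_force: [-0.4, 0.4, -0.7]
grip_width: 0.0383
grasp_force: 60.5
```

>>> carry_out --increments '[6, 0, 0, 0, 0, 6, 0, 0, 0, 0, 6, 0, 0, -4.2, 0, 6, 0, 0, -4.2, 0, 6, 0, 0, 0, 0]'

```text
clock: 29.32
eef_pos: [0.5094, -0.0604, 0.1161]
tool_rot: [0.659, 0.752, 0.003, 0.004]
ft_force: [0.4, 0.1, -0.5]
grip_width: 0.0601
grasp_force: 0.0
```

```bash
python3 - <<'E'
from h import *
chk("B2"); cyc([.5246,.32],"B2",([.5061,-.0592,.1115],Y))
E
```

```text
t 29.32 tcp [ 0.5094 -0.0604  0.1161] q [0.6593 0.7518 0.0026 0.0038] j [-0.118  0.339 -0.173  1.049 -0.     1.322] F [ 0.4  0.1 -0.5] w 0.0601 g 0.0
tool axes x,y,z cols
 [[-0.131  0.991  0.009]
 [ 0.991  0.131 -0.001]
 [-0.002  0.009 -1.   ]]
B2 [0.4977 0.0062]
(array([ 0.2564, -0.965 ,  0.042 ]), np.int32(128))
(array([ 0.4505, -0.0918,  0.0456]), np.int32(80))
(array([ 0.5081, -0.0584,  0.046 ]), np.int32(158))
(array([ 0.7164, -0.2442,  0.0417]), np.int32(112))
(array([0.4147, 0.3505, 0.0414]), np.int32(181))
(array([0.4811, 0.3945, 0.0413]), np.int32(200))
(array([0.525 , 0.3199, 0.0417]), np.int32(194))
shift to slot, z .10->: [ 6.73 -0.17  8.74]
PICK
[7.5, 5.34, 0.96, 0.16, 0.0, 7.5, 5.34, 0.96, 0.17, 0.0, 7.5, 5.33, 0.96, 0.16, 0.0, 7.5, 5.34, 0.96, 0.17, 0.0, 7.5, 5.34, 0.96, 0.16, 0.0]
[7.5, 5.34, 0.96, 0.17, 0.0, 7.5, 5.34, 0.96, 0.16, 0.0, 7.5, 0.0, 0.0, 0.0, 0.0, 7.5, 0.0, 0.0, 2.63, 0.0, 7.5, 0.0, 0.0, 2.64, 0.0]
[7.5, 0.0, 0.0, 2.63, 0.0, 0.0, 0.0, 0.0, 0.0, 0.0, 0.0, 0.0, 0.0, 0.0, 0.0, 0.0, 0.0, 0.0, 0.0, 0.0, 0.0, 0.0, 0.0, 0.0, 0.0]
[0.0, 0.0, 0.0, -3.95, 0.0, 0.0, 0.0, 0.0, -3.95, 0.0, 0.0, 0.0, 0.0, 0.0, 0.0, 0.0, 0.0, 0.0, 0.0, 0.0, 0.0, 0.0, 0.0, 0.0, 0.0]
end [0.5246 0.32   0.1   ] 97.4
PLACE
[0.0, -4.4, -0.96, 0.0, 0.0, 0.0, -4.39, -0.96, 0.0, 0.0, 0.0, -4.4, -0.95, 0.0, 0.0, 0.0, -4.39, -0.96, 0.0, 0.0, 0.0, -4.4, -0.96, 0.0, 0.0]
[0.0, -4.39, -0.96, 0.0, 0.0, 0.0, -4.4, -0.95, 0.0, 0.0, 0.0, 0.0, 0.0, 0.0, 0.0, 0.0, 0.0, 0.0, 0.0, 0.0, 0.0, 0.0, 0.0, 3.0, 0.0]
[0.0, 0.0, 0.0, 3.0, 0.0, 0.0, 0.0, 0.0, 0.7, 0.0, 0.0, 0.0, 0.0, 0.7, 0.0, 0.0, 0.0, 0.0, 0.0, 0.0, 6.0, 0.0, 0.0, 0.0, 0.0]
[6.0, 0.0, 0.0, 0.0, 0.0, 6.0, 0.0, 0.0, -4.2, 0.0, 6.0, 0.0, 0.0, -4.2, 0.0, 6.0, 0.0, 0.0, 0.0, 0.0, 6.0, 0.0, 0.0, 0.0, 0.0]
end [0.4978 0.0062 0.11  ] 97.4
```

>>> carry_out --increments '[7.5, 5.35, 0.95, 0.15, 0, 7.5, 5.35, 0.95, 0.15, 0, 7.5, 5.35, 0.95, 0.15, 0, 7.5, 5.35, 0.95, 0.15, 0, 7.5, 5.35, 0.95, 0.15, 0]'

```text
clock: 30.0
eef_pos: [0.5173, 0.2128, 0.1029]
tool_rot: [0.659, 0.752, -0.001, -0.0]
ft_force: [0.7, 0.1, -0.6]
grip_width: 0.0749
grasp_force: 0.0
```

>>> carry_out --increments '[7.5, 5.3, 0.95, 0.2, 0, 7.5, 5.3, 1.0, 0.2, 0, 7.5, 0, 0, 0, 0, 7.5, 0, 0, 2.65, 0, 7.5, 0, 0, 2.65, 0]'

```text
clock: 30.62
eef_pos: [0.5231, 0.3179, 0.0458]
tool_rot: [0.66, 0.752, -0.001, -0.0]
ft_force: [0.1, -0.0, 0.5]
grip_width: 0.0745
grasp_force: 0.0
```

>>> carry_out --increments '[7.5, 0, 0, 2.6, 0, 0, 0, 0, 0, 0, 0, 0, 0, 0, 0, 0, 0, 0, 0, 0, 0, 0, 0, 0, 0]'

```text
clock: 31.25
eef_pos: [0.5243, 0.3194, 0.0223]
tool_rot: [0.659, 0.752, 0.001, 0.0]
ft_force: [0.5, 0.5, -1.2]
grip_width: 0.038
grasp_force: 60.2
```

>>> carry_out --increments '[0, 0, 0, -3.95, 0, 0, 0, 0, -3.95, 0, 0, 0, 0, 0, 0, 0, 0, 0, 0, 0, 0, -4.4, -0.95, 0, 0]'

```text
clock: 31.88
eef_pos: [0.5194, 0.2757, 0.0986]
tool_rot: [0.658, 0.753, -0.0, -0.0]
ft_force: [-0.5, -1.1, -0.3]
grip_width: 0.0381
grasp_force: 60.5
```

>>> carry_out --increments '[0, -4.4, -0.95, 0, 0, 0, -4.4, -0.95, 0, 0, 0, -4.4, -0.95, 0, 0, 0, -4.4, -0.95, 0, 0, 0, -4.4, -0.95, 0, 0]'

```text
clock: 32.5
eef_pos: [0.5001, 0.0484, 0.0987]
tool_rot: [0.659, 0.752, -0.001, -0.001]
ft_force: [0.4, -0.4, -0.5]
grip_width: 0.0381
grasp_force: 60.5
```

>>> carry_out --increments '[0, -4.35, -1.0, 0, 0, 0, 0, 0, 0, 0, 0, 0, 0, 0, 0, 0, 0, 0, 0, 0, 0, 0, 0, 0, 0]'

```text
clock: 33.12
eef_pos: [0.4974, 0.0065, 0.1001]
tool_rot: [0.659, 0.752, -0.0, -0.0]
ft_force: [-0.4, 0.8, -0.9]
grip_width: 0.0381
grasp_force: 60.5
```

```bash
python3 -c "
from h import *
chk('B2')"
```

```text
t 33.12 tcp [0.4974 0.0065 0.1001] q [ 6.586e-01  7.525e-01 -1.000e-04 -2.000e-04] j [ 0.013  0.335 -0.227  1.01   0.     1.451] F [-0.4  0.8 -0.9] w 0.0381 g 60.49046516418457
tool axes x,y,z cols
 [[-0.132  0.991 -0.   ]
 [ 0.991  0.132  0.   ]
 [ 0.    -0.    -1.   ]]
B2 [0.4977 0.0062]
(array([ 0.2542, -0.9648,  0.0427]), np.int32(130))
(array([ 0.4476, -0.1006,  0.0461]), np.int32(154))
(array([ 0.5079, -0.0589,  0.0461]), np.int32(161))
(array([ 0.7154, -0.2436,  0.0431]), np.int32(119))
(array([0.4154, 0.3505, 0.041 ]), np.int32(182))
(array([0.4802, 0.3945, 0.0418]), np.int32(199))
shift to slot, z .10->: [-0.03  0.02  7.37]
```

>>> carry_out --increments '[0, 0, 0, 3, 0, 0, 0, 0, 3, 0, 0, 0, 0, 0.7, 0, 0, 0, 0, 0.65, 0, 0, 0, 0, 0, 0]'

```text
clock: 33.8
eef_pos: [0.4979, 0.0056, 0.0272]
tool_rot: [0.659, 0.752, 0.0, 0.0]
ft_force: [0.1, -0.3, -1.6]
grip_width: 0.0376
grasp_force: 60.5
```

>>> carry_out --increments '[6, 0, 0, 0, 0, 6, 0, 0, 0, 0, 6, 0, 0, -4.2, 0, 6, 0, 0, -4.2, 0, 6, 0, 0, 0, 0]'

```text
clock: 34.42
eef_pos: [0.5008, 0.0055, 0.115]
tool_rot: [0.659, 0.752, 0.003, 0.003]
ft_force: [0.8, -0.2, -0.8]
grip_width: 0.0597
grasp_force: 0.0
```

```bash
python3 - <<'E'
from h import *
chk("A2"); cyc([.4148,.35],"A2",([.4977,.0064,.1108],Y))
E
```

```text
t 34.42 tcp [0.5008 0.0055 0.115 ] q [0.6593 0.7518 0.003  0.0034] j [ 0.011  0.319 -0.207  1.036 -0.     1.451] F [ 0.8 -0.2 -0.8] w 0.0597 g 0.0
tool axes x,y,z cols
 [[-0.131  0.991  0.009]
 [ 0.991  0.131  0.   ]
 [-0.001  0.009 -1.   ]]
A2 [ 0.4365 -0.0349]
(array([ 0.2548, -0.9663,  0.0425]), np.int32(136))
(array([ 0.4482, -0.1007,  0.0464]), np.int32(153))
(array([ 0.5077, -0.0575,  0.0464]), np.int32(157))
(array([0.4976, 0.007 , 0.0465]), np.int32(159))
(array([ 0.7162, -0.2441,  0.0417]), np.int32(114))
(array([0.4147, 0.3505, 0.0415]), np.int32(179))
(array([0.4817, 0.3945, 0.0415]), np.int32(198))
shift to slot, z .10->: [-3.18 -6.79  8.61]
PICK
[7.5, 5.02, -0.54, 0.15, 0.0, 7.5, 5.02, -0.54, 0.16, 0.0, 7.5, 5.02, -0.55, 0.15, 0.0, 7.5, 5.02, -0.54, 0.16, 0.0, 7.5, 5.02, -0.54, 0.15, 0.0]
[7.5, 5.02, -0.54, 0.16, 0.0, 7.5, 5.02, -0.55, 0.15, 0.0, 7.5, 0.0, 0.0, 0.0, 0.0, 7.5, 0.0, 0.0, 2.63, 0.0, 7.5, 0.0, 0.0, 2.64, 0.0]
[7.5, 0.0, 0.0, 2.63, 0.0, 0.0, 0.0, 0.0, 0.0, 0.0, 0.0, 0.0, 0.0, 0.0, 0.0, 0.0, 0.0, 0.0, 0.0, 0.0, 0.0, 0.0, 0.0, 0.0, 0.0]
[0.0, 0.0, 0.0, -3.95, 0.0, 0.0, 0.0, 0.0, -3.95, 0.0, 0.0, 0.0, 0.0, 0.0, 0.0, 0.0, 0.0, 0.0, 0.0, 0.0, 0.0, 0.0, 0.0, 0.0, 0.0]
end [0.4148 0.35   0.1   ] 97.4
PLACE
[0.0, -4.27, -0.31, 0.0, 0.0, 0.0, -4.27, -0.31, 0.0, 0.0, 0.0, -4.28, -0.32, 0.0, 0.0, 0.0, -4.27, -0.31, 0.0, 0.0, 0.0, -4.27, -0.31, 0.0, 0.0]
[0.0, -4.27, -0.31, 0.0, 0.0, 0.0, -4.27, -0.31, 0.0, 0.0, 0.0, -4.28, -0.32, 0.0, 0.0, 0.0, -4.27, -0.31, 0.0, 0.0, 0.0, 0.0, 0.0, 0.0, 0.0]
[0.0, 0.0, 0.0, 0.0, 0.0, 0.0, 0.0, 0.0, 3.0, 0.0, 0.0, 0.0, 0.0, 3.0, 0.0, 0.0, 0.0, 0.0, 0.7, 0.0, 0.0, 0.0, 0.0, 0.7, 0.0]
[0.0, 0.0, 0.0, 0.0, 0.0, 6.0, 0.0, 0.0, 0.0, 0.0, 6.0, 0.0, 0.0, 0.0, 0.0, 6.0, 0.0, 0.0, -4.2, 0.0, 6.0, 0.0, 0.0, -4.2, 0.0]
end [ 0.4365 -0.0349  0.11  ] 97.4
```

>>> carry_out --increments '[6.5, 5.0, -0.55, 0.15, 0, 6.5, 5.0, -0.55, 0.15, 0, 6.5, 5.0, -0.55, 0.15, 0, 6.5, 5.0, -0.55, 0.15, 0, 6.5, 5.0, -0.55, 0.15, 0]'

```text
clock: 35.1
eef_pos: [0.4362, 0.2508, 0.1021]
tool_rot: [0.659, 0.752, -0.001, -0.0]
ft_force: [0.8, 0.1, 0.5]
grip_width: 0.0646
grasp_force: 0.0
```

>>> carry_out --increments '[6.5, 5.05, -0.55, 0.15, 0, 6.5, 5.1, -0.5, 0.2, 0, 6.5, 0, 0, 0, 0, 6.5, 0, 0, 2.65, 0, 6.5, 0, 0, 2.65, 0]'

```text
clock: 35.72
eef_pos: [0.4135, 0.3479, 0.0455]
tool_rot: [0.659, 0.752, -0.001, 0.0]
ft_force: [0.3, -0.0, -0.5]
grip_width: 0.0649
grasp_force: 0.0
```

>>> carry_out --increments '[6.5, 0, 0, 2.6, 0, 0, 0, 0, 0, 0, 0, 0, 0, 0, 0, 0, 0, 0, 0, 0, 0, 0, 0, 0, 0]'

```text
clock: 36.35
eef_pos: [0.4144, 0.3494, 0.0217]
tool_rot: [0.659, 0.752, 0.001, 0.0]
ft_force: [-0.3, 0.3, -0.4]
grip_width: 0.0379
grasp_force: 60.2
```

>>> carry_out --increments '[0, 0, 0, -3.95, 0, 0, 0, 0, -3.95, 0, 0, 0, 0, 0, 0, 0, -4.25, -0.3, 0, 0, 0, -4.25, -0.3, 0, 0]'

```text
clock: 36.98
eef_pos: [0.4184, 0.2631, 0.0991]
tool_rot: [0.659, 0.752, -0.0, -0.0]
ft_force: [0.3, -0.1, -0.5]
grip_width: 0.038
grasp_force: 60.5
```

>>> carry_out --increments '[0, -4.3, -0.3, 0, 0, 0, -4.3, -0.3, 0, 0, 0, -4.25, -0.3, 0, 0, 0, -4.25, -0.3, 0, 0, 0, -4.3, -0.35, 0, 0]'

```text
clock: 37.6
eef_pos: [0.431, 0.0484, 0.0992]
tool_rot: [0.659, 0.752, -0.0, -0.0]
ft_force: [0.5, 0.4, -1.0]
grip_width: 0.0378
grasp_force: 60.5
```

>>> carry_out --increments '[0, -4.3, -0.35, 0, 0, 0, -4.25, -0.3, 0, 0, 0, 0, 0, 0, 0, 0, 0, 0, 0, 0, 0, 0, 0, 0, 0]'

```text
clock: 38.22
eef_pos: [0.436, -0.0349, 0.0995]
tool_rot: [0.659, 0.752, -0.0, -0.0]
ft_force: [-0.3, 0.2, 0.1]
grip_width: 0.0379
grasp_force: 60.5
```

```bash
python3 -c "
from h import *
chk('A2')"
```

```text
t 38.23 tcp [ 0.436  -0.0349  0.0995] q [ 6.587e-01  7.524e-01 -1.000e-04 -4.000e-04] j [-0.08   0.228 -0.379  0.964  0.     1.358] F [-0.3  0.2  0.1] w 0.0379 g 60.45371174812317
tool axes x,y,z cols
 [[-0.132  0.991 -0.001]
 [ 0.991  0.132  0.   ]
 [ 0.    -0.001 -1.   ]]
A2 [ 0.4365 -0.0349]
(array([ 0.2551, -0.9641,  0.0409]), np.int32(139))
(array([ 0.4475, -0.0988,  0.0461]), np.int32(145))
(array([ 0.5071, -0.0594,  0.0467]), np.int32(172))
(array([0.498 , 0.0051, 0.0463]), np.int32(174))
(array([ 0.7158, -0.2441,  0.0415]), np.int32(116))
(array([0.4818, 0.3944, 0.0417]), np.int32(198))
shift to slot, z .10->: [-0.01  0.03  7.31]
```

>>> carry_out --increments '[0, 0, 0, 3, 0, 0, 0, 0, 3, 0, 0, 0, 0, 0.7, 0, 0, 0, 0, 0.6, 0, 0, 0, 0, 0, 0]'

```text
clock: 38.9
eef_pos: [0.4368, -0.0357, 0.0272]
tool_rot: [0.659, 0.752, 0.0, 0.0]
ft_force: [0.6, -0.2, -1.5]
grip_width: 0.0382
grasp_force: 60.5
```

>>> carry_out --increments '[6, 0, 0, 0, 0, 6, 0, 0, 0, 0, 6, 0, 0, -4.2, 0, 6, 0, 0, -4.2, 0, 6, 0, 0, 0, 0]'

```text
clock: 39.52
eef_pos: [0.4395, -0.0362, 0.1144]
tool_rot: [0.659, 0.752, 0.003, 0.003]
ft_force: [0.2, 0.3, -0.4]
grip_width: 0.0601
grasp_force: 0.0
```

```bash
python3 - <<'E'
from h import *
chk("A3"); cyc([.4816,.3943],"A3",([.436,-.0349,.1105],Y))
E
```

```text
t 39.52 tcp [ 0.4395 -0.0362  0.1144] q [0.6594 0.7518 0.0025 0.0034] j [-0.082  0.211 -0.357  0.994  0.     1.358] F [ 0.2  0.3 -0.4] w 0.0601 g 0.0
tool axes x,y,z cols
 [[-0.13   0.991  0.008]
 [ 0.991  0.13  -0.001]
 [-0.002  0.008 -1.   ]]
A3 [0.4281 0.0306]
(array([ 0.2562, -0.9653,  0.0418]), np.int32(129))
(array([ 0.4482, -0.0984,  0.0457]), np.int32(146))
(array([ 0.4392, -0.0327,  0.0463]), np.int32(148))
(array([ 0.5066, -0.0595,  0.0461]), np.int32(173))
(array([0.4986, 0.0044, 0.0462]), np.int32(175))
(array([ 0.7154, -0.2434,  0.0414]), np.int32(118))
(array([0.4819, 0.3945, 0.0415]), np.int32(199))
shift to slot, z .10->: [ 6.74 -0.15  8.6 ]
PICK
[7.5, 5.25, 1.26, 0.13, 0.0, 7.5, 5.24, 1.25, 0.13, 0.0, 7.5, 5.25, 1.26, 0.13, 0.0, 7.5, 5.25, 1.25, 0.14, 0.0, 7.5, 5.24, 1.26, 0.13, 0.0]
[7.5, 5.25, 1.26, 0.13, 0.0, 7.5, 5.25, 1.25, 0.13, 0.0, 7.5, 5.25, 1.26, 0.13, 0.0, 7.5, 0.0, 0.0, 0.0, 0.0, 7.5, 0.0, 0.0, 2.63, 0.0]
[7.5, 0.0, 0.0, 2.64, 0.0, 7.5, 0.0, 0.0, 2.63, 0.0, 0.0, 0.0, 0.0, 0.0, 0.0, 0.0, 0.0, 0.0, 0.0, 0.0, 0.0, 0.0, 0.0, 0.0, 0.0]
[0.0, 0.0, 0.0, 0.0, 0.0, 0.0, 0.0, 0.0, -3.95, 0.0, 0.0, 0.0, 0.0, -3.95, 0.0, 0.0, 0.0, 0.0, 0.0, 0.0, 0.0, 0.0, 0.0, 0.0, 0.0]
end [0.4816 0.3943 0.1   ] 97.4
PLACE
[0.0, -3.93, -1.11, 0.0, 0.0, 0.0, -3.93, -1.11, 0.0, 0.0, 0.0, -3.93, -1.11, 0.0, 0.0, 0.0, -3.93, -1.11, 0.0, 0.0, 0.0, -3.94, -1.11, 0.0, 0.0]
[0.0, -3.93, -1.11, 0.0, 0.0, 0.0, -3.93, -1.11, 0.0, 0.0, 0.0, -3.93, -1.11, 0.0, 0.0, 0.0, -3.93, -1.11, 0.0, 0.0, 0.0, 0.0, 0.0, 0.0, 0.0]
[0.0, 0.0, 0.0, 0.0, 0.0, 0.0, 0.0, 0.0, 3.0, 0.0, 0.0, 0.0, 0.0, 3.0, 0.0, 0.0, 0.0, 0.0, 0.7, 0.0, 0.0, 0.0, 0.0, 0.7, 0.0]
[0.0, 0.0, 0.0, 0.0, 0.0, 6.0, 0.0, 0.0, 0.0, 0.0, 6.0, 0.0, 0.0, 0.0, 0.0, 6.0, 0.0, 0.0, -4.2, 0.0, 6.0, 0.0, 0.0, -4.2, 0.0]
end [0.4281 0.0306 0.11  ] 97.4
```

>>> carry_out --increments '[7.5, 5.25, 1.25, 0.1, 0, 7.5, 5.25, 1.25, 0.15, 0, 7.5, 5.25, 1.25, 0.15, 0, 7.5, 5.25, 1.25, 0.15, 0, 7.5, 5.25, 1.25, 0.1, 0]'

```text
clock: 40.2
eef_pos: [0.463, 0.2338, 0.1027]
tool_rot: [0.659, 0.752, -0.001, -0.0]
ft_force: [0.9, 0.7, 0.4]
grip_width: 0.0751
grasp_force: 0.0
```

>>> carry_out --increments '[7.5, 5.25, 1.25, 0.1, 0, 7.5, 5.25, 1.25, 0.15, 0, 7.5, 5.2, 1.25, 0.15, 0, 7.5, 0, 0, 0, 0, 7.5, 0, 0, 2.65, 0]'

```text
clock: 40.83
eef_pos: [0.4812, 0.3938, 0.0739]
tool_rot: [0.659, 0.752, 0.001, 0.0]
ft_force: [-0.0, -0.6, -0.9]
grip_width: 0.0748
grasp_force: 0.0
```

>>> carry_out --increments '[7.5, 0, 0, 2.65, 0, 7.5, 0, 0, 2.6, 0, 0, 0, 0, 0, 0, 0, 0, 0, 0, 0, 0, 0, 0, 0, 0]'

```text
clock: 41.45
eef_pos: [0.4815, 0.3934, 0.0227]
tool_rot: [0.659, 0.752, 0.001, 0.0]
ft_force: [-0.1, -0.9, -1.8]
grip_width: 0.0383
grasp_force: 60.1
```

>>> carry_out --increments '[0, 0, 0, 0, 0, 0, 0, 0, -3.95, 0, 0, 0, 0, -3.95, 0, 0, 0, 0, 0, 0, 0, -3.95, -1.1, 0, 0]'

```text
clock: 42.08
eef_pos: [0.4755, 0.3545, 0.1005]
tool_rot: [0.658, 0.753, 0.002, 0.0]
ft_force: [-0.7, 0.4, -0.6]
grip_width: 0.038
grasp_force: 60.5
```

>>> carry_out --increments '[0, -3.95, -1.1, 0, 0, 0, -3.95, -1.1, 0, 0, 0, -3.95, -1.1, 0, 0, 0, -3.95, -1.1, 0, 0, 0, -3.9, -1.1, 0, 0]'

```text
clock: 42.7
eef_pos: [0.4452, 0.1486, 0.0996]
tool_rot: [0.659, 0.752, -0.0, -0.0]
ft_force: [0.3, -0.9, -1.0]
grip_width: 0.0381
grasp_force: 60.5
```

>>> carry_out --increments '[0, -3.9, -1.15, 0, 0, 0, -3.9, -1.15, 0, 0, 0, -3.9, -1.15, 0, 0, 0, 0, 0, 0, 0, 0, 0, 0, 0, 0]'

```text
clock: 43.32
eef_pos: [0.427, 0.0297, 0.1]
tool_rot: [0.659, 0.752, 0.0, -0.0]
ft_force: [0.1, 0.1, -1.0]
grip_width: 0.0381
grasp_force: 60.5
```

```bash
python3 -c "
from h import *
chk('A3')"
```

```text
t 43.33 tcp [0.427  0.0297 0.1   ] q [ 6.595e-01  7.517e-01  0.000e+00 -3.000e-04] j [ 0.069  0.211 -0.401  0.959  0.     1.509] F [ 0.1  0.1 -1. ] w 0.0381 g 60.50278902053833
tool axes x,y,z cols
 [[-0.13   0.991 -0.   ]
 [ 0.991  0.13   0.   ]
 [ 0.    -0.    -1.   ]]
A3 [0.4281 0.0306]
(array([ 0.2561, -0.9652,  0.0412]), np.int32(134))
(array([ 0.4475, -0.0999,  0.0462]), np.int32(159))
(array([ 0.4384, -0.0328,  0.0463]), np.int32(149))
(array([ 0.5058, -0.0592,  0.0463]), np.int32(174))
(array([0.4988, 0.0052, 0.0462]), np.int32(175))
(array([ 0.7153, -0.2432,  0.0426]), np.int32(114))
shift to slot, z .10->: [0.04 0.09 7.36]
```

Place the last jar and withdraw well up and back.

>>> carry_out --increments '[0, 0, 0.1, 3, 0, 0, 0, 0, 3, 0, 0, 0, 0, 0.7, 0, 0, 0, 0, 0.6, 0, 0, 0, 0, 0, 0]'

```text
clock: 44.0
eef_pos: [0.4287, 0.03, 0.0277]
tool_rot: [0.659, 0.752, 0.0, 0.0]
ft_force: [-0.3, 0.4, 0.3]
grip_width: 0.0377
grasp_force: 60.5
```

>>> carry_out --increments '[6, 0, 0, 0, 0, 6, 0, 0, 0, 0, 6, 0, 0, -4, 0, 6, 0, 0, -4.5, 0, 6, 0, 0, -5, 0]'

```text
clock: 44.62
eef_pos: [0.4278, 0.0296, 0.1638]
tool_rot: [0.659, 0.752, -0.0, -0.0]
ft_force: [0.4, -0.4, -0.5]
grip_width: 0.0601
grasp_force: 0.0
```

>>> carry_out --increments '[6, 5, 0, -3, 0, 6, 5, 0, 0, 0, 6, 5, 0, 0, 0, 6, 0, 0, 0, 0, 6, 0, 0, 0, 0]'

```text
clock: 45.25
eef_pos: [0.4085, 0.1781, 0.1924]
tool_rot: [0.659, 0.752, -0.0, 0.0]
ft_force: [-1.0, -0.5, -0.1]
grip_width: 0.0599
grasp_force: 0.0
```

```bash
python3 - <<'E'
from h import *
st()
for n in ["scene","top"]:
    p=bot.camera(n); c=cloud(p); print(n); red(p,c); traym(p,c); print(matrect(p["pixels"],c))
    for j in jarcaps(p["pixels"],c): print(j)
    if n=="scene": save(p,"sc5.png",(150,130,460,360),2.4)
E
```

```text
t 45.25 tcp [0.4085 0.1781 0.1924] q [ 6.591e-01  7.520e-01 -2.000e-04  2.000e-04] j [ 4.110e-01  1.560e-01 -2.050e-01  1.210e+00 -1.000e-03  1.851e+00] F [-1.  -0.5 -0.1] w 0.0599 g 0.0
tool axes x,y,z cols
 [[-0.131  0.991  0.   ]
 [ 0.991  0.131 -0.001]
 [-0.001  0.    -1.   ]]
scene
red n 111 angle(+y) deg: all 1.1 rim 1.0 r [0.056 0.085 0.092]
traymask p 0.75 (array([ 0.4623, -0.0379]), array([151.4, 212.8]), 7.33) rim (array([ 0.4689, -0.0315]), array([134.9, 201.7]), 7.86)
traymask p 0.56 (array([ 0.6732, -0.3133]), array([ 63.9, 203.9]), -32.47) rim (array([ 0.7212, -0.2406]), array([26.8, 59.9]), 59.77)
(array([ 0.4696, -0.0293]), array([165.3, 234.9]), 8.27)
(array([ 0.2549, -0.9648,  0.0423]), np.int32(130))
(array([ 0.4469, -0.1012,  0.0459]), np.int32(159))
(array([ 0.4385, -0.0352,  0.0466]), np.int32(165))
(array([0.4294, 0.0305, 0.0464]), np.int32(165))
(array([ 0.5063, -0.0598,  0.0465]), np.int32(171))
(array([0.4979, 0.0051, 0.0463]), np.int32(174))
(array([ 0.7158, -0.2434,  0.0425]), np.int32(115))
top
red n 112 angle(+y) deg: all 1.3 rim 1.5 r [0.062 0.086 0.091]
traymask p 0.75 (array([ 0.4698, -0.0295]), array([129.9, 199.8]), 7.46) rim (array([ 0.47  , -0.0295]), array([129.6, 199.8]), 7.46)
(array([ 0.4701, -0.0288]), array([165.1, 235.7]), 7.72)
(array([ 0.5076, -0.058 ,  0.0471]), np.int32(216))
(array([0.499 , 0.0062, 0.0469]), np.int32(210))
(array([ 0.4476, -0.0988,  0.0466]), np.int32(223))
(array([ 0.4385, -0.0327,  0.0465]), np.int32(216))
(array([0.4296, 0.0317, 0.0471]), np.int32(211))
```

View pics/sc5.png

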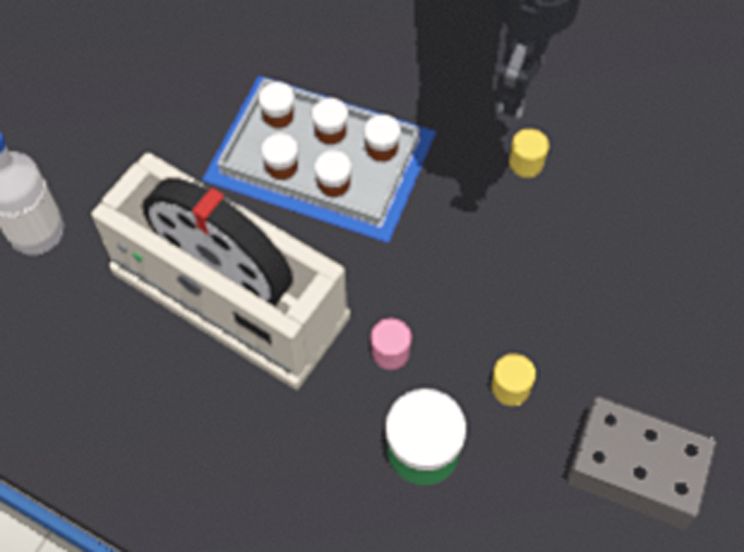

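All five jars stand upright in the tray at crop (277,103), (330,120), (382,137), (280,155) and (333,172). The tray is square on its mat, the red mark is at the top at (208,210), and nothing else has moved.

```bash
python3 -c "
from workcell import bot
print(bot.job_done())"
```

```text
the job is handed in; nothing more can be done
None
```

I handed the job in at about 45 s with the red mark about 1° from straight up, the tray within about 3 mm and 1° of the mat's centre, and all five amber jars upright in it; the bottle, tub, block and look-alikes were not touched. The hand-in call returned no verdict.

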